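# Clear the scale pan and hold the check weight ready in the tongs

### The job

The ink scale is due for its check: with the scraper block push the three lumps of dried ink off the weighing pan into the waste tray at its side (never handle them with the gripper), then stand the scraper back upright on the bench. Next pick up the tongs, close them on the body of the middle-sized of the three check weights and lift it off its rack, without the gripper or arm touching any weight and leaving the other two standing where they are. Finish while holding: the weight gripped in the tongs, upright and still, a few centimetres above the middle of the pan, touching nothing else; do not set it down or let go.

Things in the scene. Friction and masses are not known exactly. Their poses are not given: they have to be found in the camera images.
- scale: Low white bench scale, fixed. Origin on the bench under the pan's centre; y points to the waste tray, the control panel is on the -x side. The stainless pan is flat, rimless, 170 (x) by 190 (y) by 5 mm, top 60 mm above the bench; it overhangs the housing (150 mm wide in y, 46 mm high). The panel reaches to x = -143 mm and is at most 48 mm high.
- waste_tray: Open aluminium tray, fixed, 200 (x) by 100 (y) by 24 mm high, walls and floor 3 mm, standing along the scale's +y side with its near wall about 7 mm under the pan's overhanging edge. Origin under its centre; axes parallel to the scale's.
- lump_a: Loose lump of dried dark ink lying on the pan, 28 x 22 x 10 mm, 10 g. Origin in the centre of its underside.
- lump_b: Loose lump of dried dark ink lying on the pan, 24 x 20 x 12 mm, 10 g. Origin in the centre of its underside.
- lump_c: Loose lump of dried dark ink lying on the pan, 26 x 18 x 9 mm, 10 g. Origin in the centre of its underside.
- scraper: Grey plastic scraper block with a rubber lip round its foot, loose, about 140 g, standing left of the tray. Foot 120 (x) by 30 (y) by 16 mm high; on it a grip rib 100 (x) by 20 (y) mm, from 16 to 53 mm above the underside: grip it across y. Pushes with its long sides. Origin in the centre of the underside, x along its length, z up.
- tongs: Steel spring tongs like kitchen tongs, 110 g, 180 mm long, lying so that the two leaves swing apart horizontally, pinned at the rear. Frame fixed to the LEFT (+y) leaf: origin on the underside, on the centre line at rest, between the black sleeves, near the centre of mass; x to the tips (cups at x = 77 mm), z up; pin at x = -85 mm. Leaf strips and cups lie 3 to 21 mm above the underside.
- tongs_leaf (a joint): Angle between the leaves, rad: 0 = open at rest (55 mm wide over the sleeves, 60 mm between the cups' edges), grows when squeezed: 0.11 at 46 mm over the sleeves (43 mm between the cups' edges, room round the weight), 0.30 at 30 mm, shut on the middle weight; stop 0.37. A spring pushes the sleeves apart: 3 N at rest, 8 N shut on the weight. Squeeze with 20 to 40 N to hold the weight.
- grip_left (a point): Point on the outer face of the left leaf's black sleeve, 12 mm above the underside, 85 mm from the pin: where to squeeze. Each sleeve is 66 mm long and 24 mm high from the underside up.
- grip_right (a point): The same point on the right leaf's sleeve.
- tip_left (a point): Bottom of the left leaf's V-shaped tip cup, on its inner face, 165 mm from the hinge, 12 mm above the underside. The cups (18 mm tall, 24 mm long) face each other; midway between tip_left and tip_right is where the weight's axis should be.
- tip_right (a point): The same point on the right leaf.
- weight_rack: Low wooden tray lined with grey felt, fixed, 64 (x) by 204 (y) by 8 mm high, its floor 5 mm above the bench; the three check weights stand on it in a row along its y axis, 66 mm apart, in any order. Origin under its centre. Its -x side faces the robot; the tongs pass best between the weights when they point along its x axis.
- weight_mid: Middle-sized steel check weight (the one to lift), 100 g: upright cylinder 22 mm in diameter and 32 mm high, with a knob on top (total 44 mm). Origin in the centre of its underside, z up.
- weight_small: Small steel check weight, 50 g: 18 mm in diameter, 24 mm high, 34 mm with its knob. To stay standing in place.
- weight_large: Large steel check weight, 200 g: 28 mm in diameter, 39 mm high, 54 mm with its knob. To stay standing in place.
Things that resemble listed ones, but are neither listed nor needed, are in the scene too. Of the things that look like the scraper, take the one that is farthest to the robot's right at the start.

How it is judged:
By the outcome, as a careful person would: the job done as asked, in the order asked, and still so for the second after the job is handed in, while the arm keeps its last pose, push and grip.
It also fails if it takes over 64 s, if anything falls off the work surface, if the arm or the gripper's body presses on something with over 40 N, if the wrist force passes 120 N, or if a joint passes its speed limit or range.

### The arm

A 7-joint arm with a two-finger parallel gripper is mounted at the origin on the work surface. World frame = base frame: x ahead of the robot, y to its left, z up, the work surface at z = 0. Lengths are in m, angles in rad, forces in N, time in s.
With the tool pointing down it reaches from about 0.4 to 0.85 m from the base axis. Payload 4.5 kg.
Tool frame: the origin (TCP) lies on the centre line of the jaws, within the pads' length; the fingertips stand 25 mm ahead of it and the grasp point (between the pads) lies 6 mm ahead of it; z points along the fingers, y is the direction in which the jaws open and shut (so a half turn about z gives the same grasp; the last joint's range is limited). The gripper opens to 88 mm and grips with 3 to 60 N. Pads are 18 mm wide; open, the fingers measure 123 mm over their backs; the gripper's body (75 mm by 187 mm) begins 45 mm behind the grasp point.
Start: joints at [-1.068, 0.689, -0.195, 1.565, 0.157, 0.902, -0.215], TCP at [0.282, 0.558, 0.264] pointing down, gripper open.
Joint ranges: [-3.01, 3.01], [-0.46, 2.08], [-1.47, 1.51], [0.13, 2.56], [-1, 4.14], [0.04, 2.09], [-2.66, 2.66]. Speed limits (rad/s): [2.57, 2.57, 3.14, 3.14, 3.14, 3.14, 3.14].

### API

Orientations are given as a unit quaternion [x, y, z, w].
In Python, from plant import r, eyes gives the robot as it stands.
- The arm moves only by the tool servo_tool, never from a script. Its argument "deltas" is a list of rows, each an object of numbers: "dx", "dy", "dz": the shift along the tool's x, y, z in units of 60 mm (1.0 is 60 mm); "ax", "ay", "az": the turn, a rotation vector about the tool's x, y, z in units of 6 degrees (1.0 is 6 degrees); "hand": the finger opening in mm, from 0 to 88.1. A call has 1 to 10 rows; each row is the pose to reach, as a shift and turn from the pose commanded when the call began, along the tool's axes at that moment; what a row does not reach only later rows make up. A row lasts 1/8 s, in which the tool goes at most 62.5 mm and 10.7 degrees, less where a joint would pass 70% of its speed; a pose out of reach is approached as far as the arm can. A call with a gripper value outside its range is refused whole. The fingers move at their own pace and stop on an object; "newtons" is the grip in N (left out, the last holds). Time passes only in rows, so rows that repeat a pose let the fingers close. It gives the time, the measured TCP pose, the force and the opening at its end, in the units of the state.
- r.get_state(): the state, without advancing time (a new reading comes with each control period).
- eyes.snapshot(name): name is "scene" or "side" or "wrist"; returns (picture, depth): 384x512x3 uint8, red, green, blue; 384x512 float32, m along the optical axis (not along the pixel's ray), 0 where there is no reading.
- eyes.camera_model(name): a dict with "fx", "fy", "cx", "cy" (pixels), "pose" (4x4, takes a point from camera to world coordinates). Camera axes: x right, y up, looking along -z (the intrinsics and any distortion apply to the point x, -y, -z); pixel columns grow to the right and rows downward; lengths in m; the calibration is good to about 2 mm. A picture is of the moment at which its call begins: read the wrist's pose just before it. camera_model takes no time and is no camera call; for the wrist camera it gives the pose at the moment of the call.
- r.finish_job(): hands the job in, once; it reports no verdict.
The state is a dict: "clock": time; "q": joint angles; "qd": joint speeds; "joint_torque": joint torques, N m; "tool_pos": TCP position; "eef_rot": TCP orientation; "contact_force": force on the tool from outside, world axes, zero at the start; "moment": the same for the moment, N m; "opening": opening from 0.0 (shut) to 1.0 (fully open).
Only numpy, scipy, OpenCV 4.12 (cv2) and the standard library are available. Lean on these libraries where they do the work, as an engineer would, in place of code of your own. Each camera call takes 0.05 s, during which the arm holds its last target.

## Working session

There is one attempt and no reset: what is moved stays moved. The work goes in short steps, Python scripts to look and compute and a tool call to move; the robot and the scene stay as the last step left them, time stands still between calls to the robot, and variables do not carry over. Pictures are saved under pics/ and viewed, and the job is handed in when it is done.

Besides the shell and the picture viewer there is one more tool, called after ">>>" by a JSON object that holds its "fn" and its "kwargs", one argument or row to a line. servo_tool: Moves the arm, as the interface text tells. Its arguments: {"type":"object","properties":{"deltas":{"type":"array","items":{"type":"object","properties":{"dx":{"type":"number"},"dy":{"type":"number"},"dz":{"type":"number"},"ax":{"type":"number"},"ay":{"type":"number"},"az":{"type":"number"},"hand":{"type":"number"}}}},"newtons":{"type":"number"}},"required":["deltas"]}

```bash
ls; mkdir -p pics; cat > h.py <<'E'
import numpy as np, cv2, json
from plant import r, eyes
def snap(n,tag):
    m=eyes.camera_model(n); p,d=eyes.snapshot(n)
    cv2.imwrite(f'pics/{tag}.png',cv2.cvtColor(p,cv2.COLOR_RGB2BGR))
    np.savez(f'pics/{tag}.npz',p=p,d=d,**{k:np.array(m[k]) for k in ('fx','fy','cx','cy','pose')})
    return p,d,m
def load(tag):
    z=np.load(f'pics/{tag}.npz'); return z
def ray(m,u,v):
    P=np.array(m['pose']);d=np.array([(u-m['cx'])/m['fx'],-(v-m['cy'])/m['fy'],-1.0])
    return P[:3,3],P[:3,:3]@d
def plane(m,u,v,z):
    o,d=ray(m,u,v);return o+d*(z-o[2])/d[2]
def pt(m,u,v):
    o,d=ray(m,u,v);return o+d*float(m['d'][int(v),int(u)])
def cloud(m):
    d=m['d'];h,w=d.shape;v,u=np.mgrid[:h,:w]
    P=np.array(m['pose']);c=np.stack([(u-m['cx'])/m['fx']*d,-(v-m['cy'])/m['fy']*d,-d],-1)
    return c@P[:3,:3].T+P[:3,3]
E
python3 - <<'E'
from h import *
for n in('scene','side','wrist'):
    p,d,m=snap(n,n+'0'); print(n,{k:v for k,v in m.items() if k!='pose'},np.round(m['pose'],3).tolist(),(d>0).mean())
s=r.get_state();print(s)
E
```

```text
pics
scene {'fx': 374.5645833614373, 'fy': 374.5645833614373, 'cx': 257.5119989430555, 'cy': 195.7277620561874} [[0.715, -0.536, 0.449, 0.974], [0.699, 0.546, -0.461, -0.493], [0.002, 0.644, 0.765, 0.917], [0.0, 0.0, 0.0, 1.0]] 0.9962310791015625
side {'fx': 368.8122975428794, 'fy': 368.8122975428794, 'cx': 259.0700743149008, 'cy': 190.74882741759006} [[0.988, 0.113, -0.103, 0.37], [-0.151, 0.627, -0.765, -0.775], [-0.022, 0.771, 0.636, 0.711], [0.0, 0.0, 0.0, 1.0]] 0.9962209065755209
wrist {'fx': 284.0401975214996, 'fy': 284.0401975214996, 'cx': 254.9731924806041, 'cy': 187.1884943485064} [[0.453, -0.854, -0.255, 0.216], [0.892, 0.433, 0.133, 0.591], [-0.003, -0.288, 0.958, 0.385], [0.0, 0.0, 0.0, 1.0]] 0.9960530598958334
{'clock': 0.15, 'q': array([-1.06819198,  0.68976907, -0.19453453,  1.56609218,  0.15727256,
        0.90251319, -0.21512832]), 'qd': array([ 9.22215258e-04, -1.85282467e-03, -1.71185855e-04, -2.88649348e-03,
        3.43409929e-05, -1.58916868e-03,  9.60663649e-04]), 'joint_torque': array([-1.65712408e-03, -5.27861238e+01, -1.26872599e+00, -1.53584343e+01,
       -5.25459065e-02,  3.89318579e-03,  1.19593960e-04]), 'tool_pos': array([0.28220694, 0.55715863, 0.26311176]), 'eef_rot': array([ 2.32249850e-01,  9.72655911e-01, -6.86728312e-04, -1.22319538e-04]), 'contact_force': array([0.98975652, 0.39924261, 0.44998218]), 'moment': array([-0.02110517, -0.01814905, -0.04227245]), 'opening': 0.9992667449188254}
```

View pics/scene0.png

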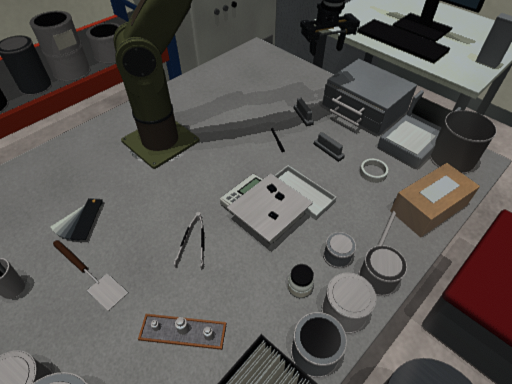

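View pics/side0.png

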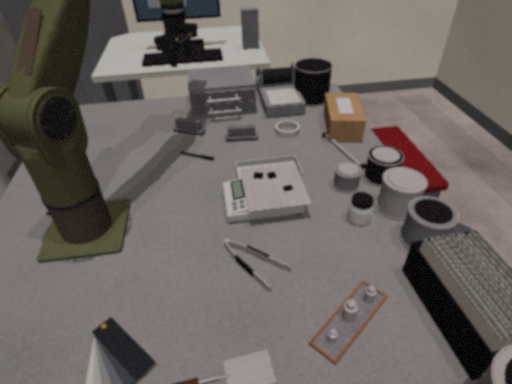

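View pics/wrist0.png

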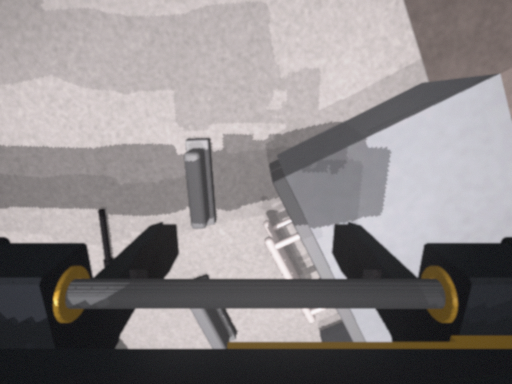

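```bash
python3 - <<'E'
from h import *
def crop(tag,x0,y0,x1,y1,s,name):
    z=load(tag);c=cv2.cvtColor(z['p'][y0:y1,x0:x1],cv2.COLOR_RGB2BGR);cv2.imwrite(f'pics/{name}.png',cv2.resize(c,None,fx=s,fy=s,interpolation=cv2.INTER_CUBIC))
crop('scene0',210,90,350,250,3.75,'c1'); crop('scene0',130,200,240,360,3.7,'c2')
crop('side0',160,110,320,230,5,'c3'); crop('side0',210,230,400,370,4.2,'c4')
for tag,l in(('scene0',[(304,110),(329,143),(278,140),(192,240)]),('side0',[(190,124),(241,132),(197,155)])):
    z=load(tag)
    for u,v in l: print(tag,u,v,pt(z,u,v).round(3))
E
```

```text
scene0 304 110 [0.29  0.461 0.042]
scene0 329 143 [0.472 0.377 0.044]
scene0 278 140 [0.309 0.296 0.009]
scene0 192 240 [ 0.42  -0.195  0.005]
side0 190 124 [0.286 0.459 0.041]
side0 241 132 [0.466 0.377 0.035]
side0 197 155 [0.304 0.296 0.009]
```

View pics/c1.png

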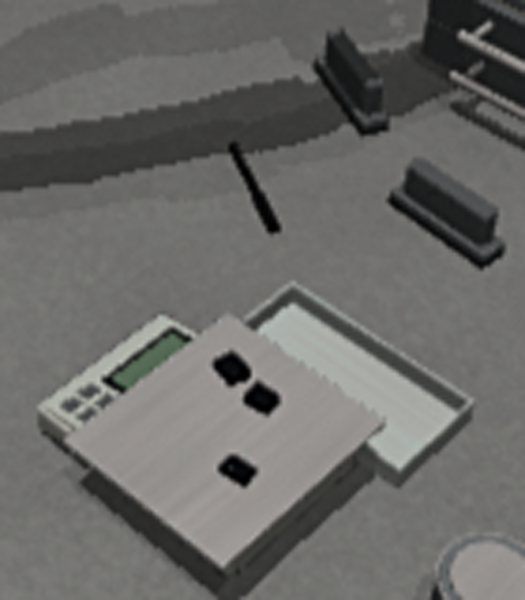

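View pics/c2.png

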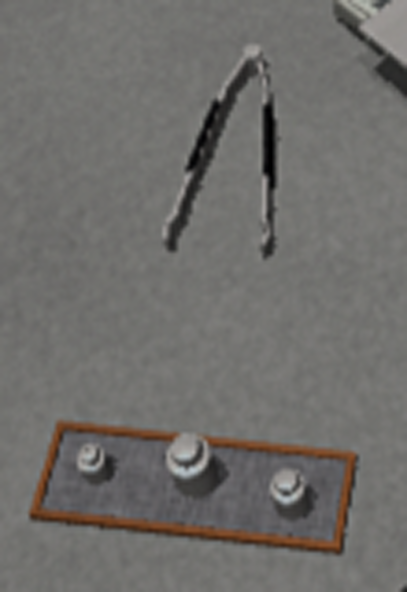

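View pics/c3.png

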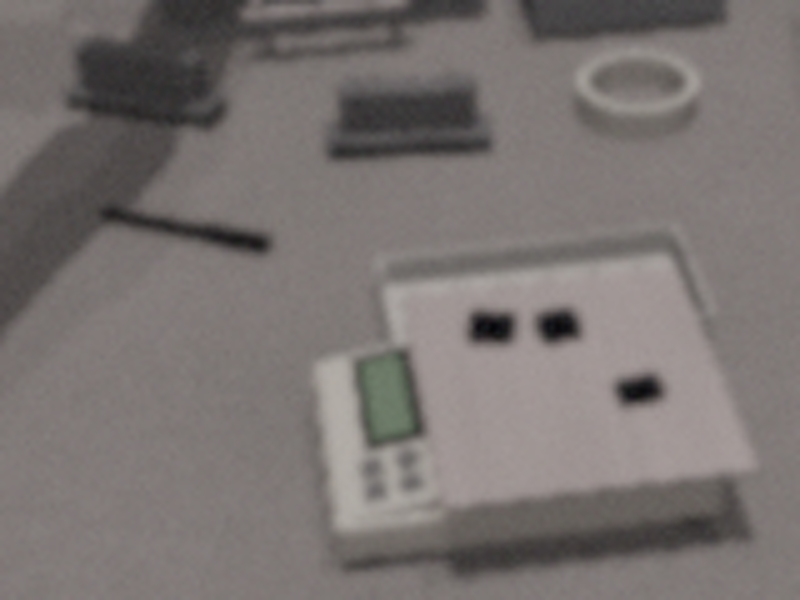

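View pics/c4.png

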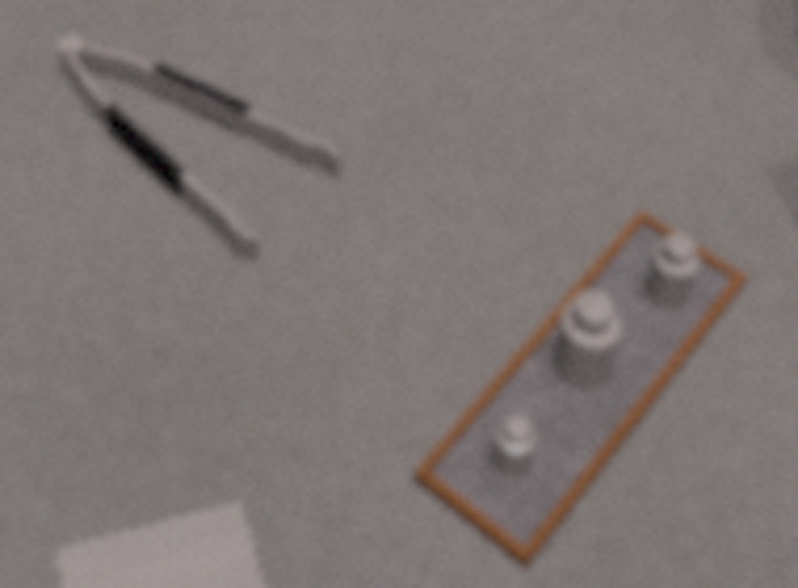

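```bash
cat >> h.py <<'E'
C={'c1':('scene0',210,90,3.75),'c2':('scene0',130,200,3.7),'c3':('side0',160,110,5.),'c4':('side0',210,230,4.2)}
def cp(c,u,v,z):
    t,x,y,s=C[c];return plane(load(t),x+(u+.5)/s-.5,y+(v+.5)/s-.5,z)
def tri(a,b):
    (c1,u1,v1),(c2,u2,v2)=a,b
    R=[]
    for c,u,v in(a,b):
        t,x,y,s=C[c];R.append(ray(load(t),x+(u+.5)/s-.5,y+(v+.5)/s-.5))
    A=np.stack([R[0][1],-R[1][1]],1);k=np.linalg.lstsq(A,R[1][0]-R[0][0],rcond=None)[0]
    p=R[0][0]+k[0]*R[0][1];q=R[1][0]+k[1]*R[1][1];return (p+q)/2,np.linalg.norm(p-q)
E
python3 - <<'E'
from h import *
pan1={'NL(-x+y)':(230,317),'+x+y':(384,427),'+x-y':(228,570),'-x-y':(68,435)}
for k,v in pan1.items(): print('pan scene',k,cp('c1',*v,.06).round(4))
for k,v in {'-x-y':(440,502),'+x-y':(757,468),'+x+y':(677,255),'-x+y':(397,285)}.items(): print('pan side',k,cp('c3',*v,.06).round(4))
for k,a,b in (('-x-y',(68,435),(440,502)),('+x-y',(228,570),(757,468))): print('tri',k,tri(('c1',*a),('c3',*b)))
for k,v in {'-x+y':(294,284),'+x+y':(473,403),'+x-y':(398,485)}.items(): print('tray scene',k,cp('c1',*v,.024).round(4))
for k,v in {'-x+y':(378,258),'+x+y':(670,230)}.items(): print('tray side',k,cp('c3',*v,.024).round(4))
for n,v in (('l1',(233,368)),('l2',(262,397)),('l3',(238,470))): print(n,cp('c1',*v,.066).round(4))
for n,v in (('l1',(492,327)),('l2',(559,325)),('l3',(640,388))): print(n,cp('c3',*v,.066).round(4))
for n,a,b in (('knobS',(90,450),(518,428)),('knobL',(188,441),(594,302)),('knobM',(289,477),(678,243))): print(n,tri(('c2',*a),('c4',*b)))
for n,a,b in (('pin',(252,50),(70,44)),('tipR',(169,242),(247,247)),('tipL',(267,250),(330,163)),('slR',(204,137),(145,152)),('slL',(269,145),(203,88))): print(n,tri(('c2',*a),('c4',*b)))
for n,v in (('a',(59,421)),('b',(356,454)),('c',(341,551)),('d',(31,517))): print('rack',cp('c2',*v,.008).round(4))
for n,v in (('a',(418,476)),('b',(642,212)),('c',(747,277)),('d',(525,561))): print('rack',cp('c4',*v,.008).round(4))
# scraper rib top
for n,v in (('ribtop far l',(414,160)),('r',(497,213)),('near r',(489,240)),): print(n,cp('c1',*v,.053).round(4))
for n,v in (('foot l',(390,197)),('r',(484,264)),('rr',(503,246))): print(n,cp('c1',*v,.016).round(4))
E
```

```text
pan scene NL(-x+y) [0.4391 0.1174 0.06  ]
pan scene +x+y [0.6062 0.1153 0.06  ]
pan scene +x-y [ 0.6096 -0.0674  0.06  ]
pan scene -x-y [ 0.4352 -0.0636  0.06  ]
pan side -x-y [ 0.4338 -0.0649  0.06  ]
pan side +x-y [ 0.6032 -0.0678  0.06  ]
pan side +x+y [0.6059 0.1322 0.06  ]
pan side -x+y [0.4328 0.132  0.06  ]
tri -x-y (array([ 0.43396533, -0.0626478 ,  0.05798459]), np.float64(0.000149319238835557))
tri +x-y (array([ 0.60586201, -0.06292696,  0.05380296]), np.float64(0.0028957651428716514))
tray scene -x+y [0.4298 0.2126 0.024 ]
tray scene +x+y [0.6273 0.2125 0.024 ]
tray scene +x-y [0.6358 0.1027 0.024 ]
tray side -x+y [0.4274 0.2142 0.024 ]
tray side +x+y [0.6208 0.2112 0.024 ]
l1 [0.4831 0.0735 0.066 ]
l2 [0.5204 0.0672 0.066 ]
l3 [0.5561 0.0007 0.066 ]
l1 [0.4821 0.0722 0.066 ]
l2 [0.5206 0.0672 0.066 ]
l3 [0.5546 0.002  0.066 ]
knobS (array([ 0.55558228, -0.4169852 ,  0.03719173]), np.float64(0.0017754455992559325))
knobL (array([ 0.60541605, -0.37184375,  0.05910418]), np.float64(0.001333611355295114))
knobM (array([ 0.66368394, -0.33920285,  0.04689339]), np.float64(0.000
[... 176 characters left out ...]
2276948351365741))
tipL (array([ 0.50882354, -0.23180992,  0.00836656]), np.float64(0.003845905727437676))
slR (array([ 0.40411116, -0.2071499 ,  0.01479255]), np.float64(0.004102699384827274))
slL (array([ 0.4451353 , -0.17447364,  0.01944579]), np.float64(0.004490393145540181))
rack [ 0.5096 -0.4166  0.008 ]
rack [ 0.6702 -0.2912  0.008 ]
rack [ 0.7098 -0.3405  0.008 ]
rack [ 0.5504 -0.4666  0.008 ]
rack [ 0.51   -0.4183  0.008 ]
rack [ 0.6692 -0.291   0.008 ]
rack [ 0.7082 -0.3397  0.008 ]
rack [ 0.5475 -0.4653  0.008 ]
ribtop far l [0.4198 0.3912 0.053 ]
r [0.5189 0.3861 0.053 ]
near r [0.5348 0.3523 0.053 ]
foot l [0.4132 0.3705 0.016 ]
r [0.5317 0.3596 0.016 ]
rr [0.5301 0.391  0.016 ]
```

```bash
python3 - <<'E'
from h import *
for t in('scene0','side0'):
    m=load(t);c=cloud(m).reshape(-1,3);ok=(m['d'].ravel()>0)
    s=c[ok&(c[:,0]>.3)&(c[:,0]<.75)&(c[:,1]>.26)&(c[:,1]<.75)&(c[:,2]>.03)&(c[:,2]<.5)]
    H={}
    for p in s:
        k=(int(p[0]/.04),int(p[1]/.04));H[k]=max(H.get(k,0),p[2])
    print(t)
    for y in range(18,5,-1): print('%.2f'%(y*.04),' '.join('%3d'%(1000*H.get((x,y),0)) for x in range(7,19)))
E
```

```text
scene0
0.72 123 124 125 123 125 125 125 139 124 125 124 137
0.68 125 124 125 124 124 123 124 139 125 125 126 154
0.64 347 342 124 124 127 124 125  59  61  61  60 157
0.60 347 348 125 124 125 124 125  58  62  63  62 154
0.56 419 349 123 125 125 125 123  58  61  63  62  59
0.52 428 424  98  96  97  96   0  59  62  62  62  60
0.48 404   0   0   0   0   0   0  55  57  59  57  55
0.44  55  53   0   0   0   0   0   0   0   0   0   0
0.40   0   0   0   0   0   0   0   0  31  31   0   0
0.36   0   0   0  57  57  58   0   0   0   0   0   0
0.32   0   0   0   0   0   0   0   0   0   0   0   0
0.28   0   0   0   0   0   0   0   0   0   0   0   0
0.24   0   0   0   0   0   0   0   0   0   0   0   0
side0
0.72 123 123 122 123 123 123 123 135 123 124 123 136
0.68 123 123 124 122 122 123 122 136 125 124 123 153
0.64 345 123 123 123 123 124 123  58  60  59  60 153
0.60 347 347 124 124 123 122 123  58  61  62  61 154
0.56 400 346 123 123 124 123 124  57  62  62  61  57
0.52 442 423  95  96  96  93   0  58  61  61  60  57
0.48 391   0   0   0   0   0   0  53  55  56  55  57
0.44  54  53   0   0   0   0   0   0   0   0   0   0
0.40   0   0   0   0   0   0   0   0   0   0   0   0
0.36   0   0   0  55  55  57   0   0   0   0   0   0
0.32   0   0   0   0   0   0   0   0   0   0   0   0
0.28   0   0   0   0   0   0   0   0   0   0   0   0
0.24   0   0   0   0   0   0   0   0   0   0   0   0
```

```bash
cat >> h.py <<'E'
from scipy.spatial.transform import Rotation as Ro
def yawR(yaw,tilt=None):  # tool down, tool y axis at world angle yaw (rad)
    y=np.array([np.cos(yaw),np.sin(yaw),0]);z=np.array([0,0,-1.]);return np.stack([np.cross(y,z),y,z],1)
def go(pos,yaw,base=None,R=None):
    """yaw deg of tool y axis. base=(pos,R) commanded if known"""
    s=r.get_state(); p=np.array(s['tool_pos']);R0=Ro.from_quat(s['eef_rot']).as_matrix()
    if base is not None: p,R0=base
    Rt=yawR(np.radians(yaw)) if R is None else R
    d=R0.T@(np.array(pos)-p)/.06; a=Ro.from_matrix(R0.T@Rt).as_rotvec()/np.radians(6)
    print('clock %.2f pos %s yaw %.2f F %s open %.1f'%(s['clock'],p.round(4),np.degrees(np.arctan2(R0[1,1],R0[0,1])),np.round(s['contact_force'],1),s['opening']*88.1))
    print('d',d.round(3),'a',a.round(3),'dist',np.linalg.norm(d*.06).round(3))
E
python3 -c "
from h import *
go([.472,.375,.2],86)"
```

```text
clock 0.15 pos [0.2822 0.5572 0.2631] yaw 63.14 F [1.  0.4 0.4] open 88.0
d [-4.194 -1.278  1.054] a [-1.30e-02 -2.00e-03 -3.81e+00] dist 0.271
```

>>> {"fn": "servo_tool", "kwargs": {
  "deltas": [
    {"dx":-4.2,"dy":-1.28,"dz":0.4,"az":-3.8,"hand":88},
    {"dx":-4.2,"dy":-1.28,"dz":1.05,"az":-3.8,"hand":88},
    {"dx":-4.2,"dy":-1.28,"dz":1.05,"az":-3.8,"hand":88},
    {"dx":-4.2,"dy":-1.28,"dz":1.05,"az":-3.8,"hand":88},
    {"dx":-4.2,"dy":-1.28,"dz":1.05,"az":-3.8,"hand":88},
    {"dx":-4.2,"dy":-1.28,"dz":1.05,"az":-3.8,"hand":88},
    {"dx":-4.2,"dy":-1.28,"dz":1.05,"az":-3.8,"hand":88},
    {"dx":-4.2,"dy":-1.28,"dz":1.05,"az":-3.8,"hand":88}
  ]
}}

```text
schema error: expected keys dx, dy, dz, ax, ay, az, hand
```

```bash
python3 -c "
from h import *
snap('wrist','w1')
go([.472,.375,.2],86)"
```

```text
clock 0.20 pos [0.2822 0.5573 0.2632] yaw 63.14 F [ 0.4  0.4 -0.2] open 87.9
d [-4.194 -1.28   1.056] a [-1.00e-02 -1.00e-03 -3.81e+00] dist 0.271
```

View pics/w1.png

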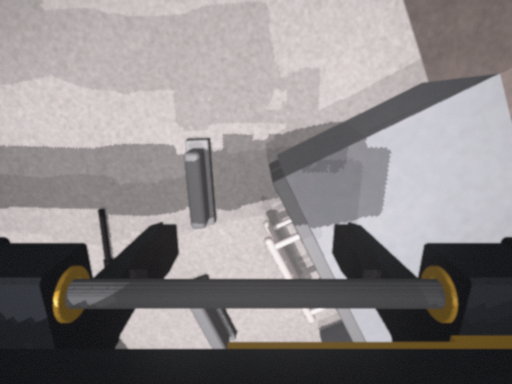

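>>> {"fn": "servo_tool", "kwargs": {
  "deltas": [
    {"dx":-5.6,"dy":-0.54,"dz":0.4,"ax":0,"ay":0,"az":-3.8,"hand":88},
    {"dx":-5.6,"dy":-0.54,"dz":0.7,"ax":0,"ay":0,"az":-3.8,"hand":88},
    {"dx":-5.6,"dy":-0.54,"dz":0.7,"ax":0,"ay":0,"az":-3.8,"hand":88},
    {"dx":-5.6,"dy":-0.54,"dz":0.7,"ax":0,"ay":0,"az":-3.8,"hand":88},
    {"dx":-5.6,"dy":-0.54,"dz":0.7,"ax":0,"ay":0,"az":-3.8,"hand":88},
    {"dx":-5.6,"dy":-0.54,"dz":0.7,"ax":0,"ay":0,"az":-3.8,"hand":88},
    {"dx":-5.6,"dy":-0.54,"dz":0.7,"ax":0,"ay":0,"az":-3.8,"hand":88},
    {"dx":-5.6,"dy":-0.54,"dz":0.7,"ax":0,"ay":0,"az":-3.8,"hand":88}
  ]
}}

```text
clock: 1.2
tool_pos: [0.5654, 0.3788, 0.2218]
eef_rot: [0.034, 0.999, 0.001, -0.001]
contact_force: [-0.5, -0.4, 0.6]
opening: 0.998
```

```bash
python3 -c "
from h import *
snap('wrist','w2')
go([.472,.375,.2],86)"
```

```text
clock 1.25 pos [0.5652 0.3793 0.2221] yaw 86.15 F [-0.2 -0.3 -0. ] open 88.0
d [ 1.545 -0.176  0.37 ] a [ 0.015 -0.015  0.024] dist 0.096
```

View pics/w2.png

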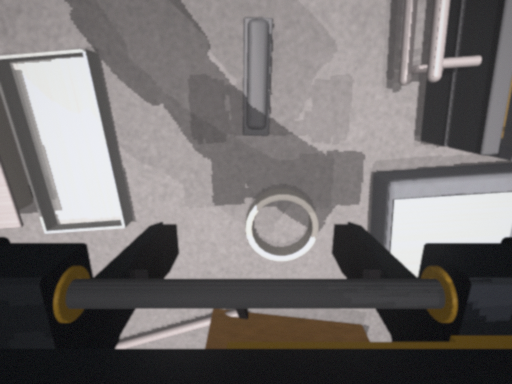

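```bash
python3 -c "
from h import *
m=load('w2')
p=m['p'][10:140,235:280];cv2.imwrite('pics/w2c.png',cv2.resize(cv2.cvtColor(p,cv2.COLOR_RGB2BGR),None,fx=4,fy=4,interpolation=cv2.INTER_CUBIC))
for u,v in((257,25),(257,75),(257,122)): print('rib',pt(m,u,v).round(4),plane(m,u,v,.053).round(4))
for u,v in((244,17),(270,17),(270,134),(244,134)): print('foot',plane(m,u,v,.016).round(4))
for u,v in((86,51),(127,231),(44,234)): print('tray',plane(m,u,v,.024).round(4))
c=cloud(m)
s=c[(c[...,2]>.045)&(c[...,2]<.06)&(abs(c[...,1]-.375)<.03)&(abs(c[...,0]-.47)<.08)]
print(len(s),s.mean(0),s.min(0),s.max(0)); w=s[:,:2]-s[:,:2].mean(0);e,V=np.linalg.eigh(w.T@w);print(np.degrees(np.arctan2(V[1,1],V[0,1])))
print(cv2.minAreaRect((s[:,:2]*1000).astype(np.float32)))
"
```

```text
rib [0.4239 0.39   0.0543] [0.4236 0.39   0.053 ]
rib [0.4662 0.3871 0.0539] [0.4661 0.3872 0.053 ]
rib [0.5098 0.3842 0.0536] [0.5098 0.3842 0.053 ]
foot [0.4068 0.3781 0.016 ]
foot [0.4086 0.4046 0.016 ]
foot [0.5266 0.3982 0.016 ]
foot [0.5245 0.3686 0.016 ]
tray [0.4285 0.2138 0.024 ]
tray [0.6313 0.2159 0.024 ]
tray [0.6283 0.1129 0.024 ]
2240 [0.46539507 0.38669729 0.05296801] [0.41754225 0.37298422 0.04740889] [0.51727665 0.40024682 0.05628397]
174.82665724633333
((467.2245178222656, 386.5516357421875), (19.98583221435547, 100.00414276123047), 84.89608001708984)
```

View pics/w2c.png

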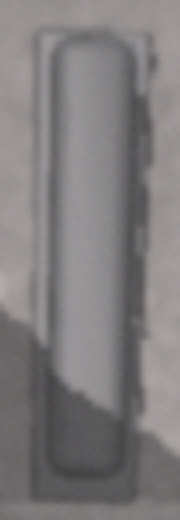

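```bash
python3 -c "
from h import *
go([.467,.387,.044],86)"
```

```text
clock 1.25 pos [0.5652 0.3793 0.2221] yaw 86.15 F [-0.2 -0.3 -0. ] open 88.0
d [1.637 0.014 2.97 ] a [ 0.015 -0.015  0.024] dist 0.203
```

>>> {"fn": "servo_tool", "kwargs": {
  "deltas": [
    {"dx":1.0,"dy":0.01,"dz":0.5,"ax":0,"ay":0,"az":0,"hand":88},
    {"dx":1.63,"dy":0.01,"dz":1.2,"ax":0,"ay":0,"az":0,"hand":88},
    {"dx":1.63,"dy":0.01,"dz":1.8,"ax":0,"ay":0,"az":0,"hand":88},
    {"dx":1.63,"dy":0.01,"dz":2.4,"ax":0,"ay":0,"az":0,"hand":88},
    {"dx":1.63,"dy":0.01,"dz":2.8,"ax":0,"ay":0,"az":0,"hand":88},
    {"dx":1.63,"dy":0.01,"dz":2.97,"ax":0,"ay":0,"az":0,"hand":88},
    {"dx":1.63,"dy":0.01,"dz":2.97,"ax":0,"ay":0,"az":0,"hand":60},
    {"dx":1.63,"dy":0.01,"dz":2.97,"ax":0,"ay":0,"az":0,"hand":40}
  ]
}}

```text
clock: 2.25
tool_pos: [0.4702, 0.3854, 0.0447]
eef_rot: [0.035, 0.999, 0.001, 0.001]
contact_force: [0.3, 1.0, -0.5]
opening: 0.792
```

```bash
python3 -c "
from h import *
snap('scene','s2')
go([.467,.387,.044],86)"
```

```text
clock 2.30 pos [0.4704 0.3852 0.0448] yaw 85.95 F [0.1 1.1 0. ] open 65.8
d [0.059 0.026 0.013] a [ 0.017  0.013 -0.008] dist 0.004
```

View pics/s2.png

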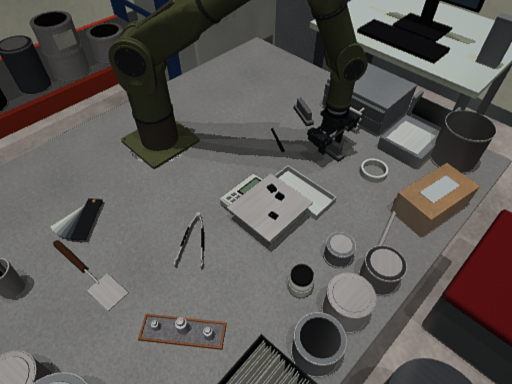

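>>> {"fn": "servo_tool", "kwargs": {
  "newtons": 40,
  "deltas": [
    {"dx":0,"dy":0,"dz":0,"ax":0,"ay":0,"az":0,"hand":10},
    {"dx":0,"dy":0,"dz":0,"ax":0,"ay":0,"az":0,"hand":10},
    {"dx":0,"dy":0,"dz":0,"ax":0,"ay":0,"az":0,"hand":10},
    {"dx":0,"dy":0,"dz":0,"ax":0,"ay":0,"az":0,"hand":10},
    {"dx":0,"dy":0,"dz":0,"ax":0,"ay":0,"az":0,"hand":10}
  ]
}}

```text
clock: 2.92
tool_pos: [0.47, 0.385, 0.0436]
eef_rot: [0.035, 0.999, 0.001, 0.0]
contact_force: [0.4, 1.2, 0.3]
opening: 0.228
```

```bash
python3 -c "
from h import *
go([.522,-.038,.150],90)"
```

```text
clock 2.92 pos [0.47   0.385  0.0436] yaw 85.95 F [0.4 1.2 0.3] open 20.1
d [-1.362 -6.969 -1.78 ] a [ 0.01   0.002 -0.675] dist 0.439
```

>>> {"fn": "servo_tool", "kwargs": {
  "deltas": [
    {"dx":0,"dy":0,"dz":-0.9,"ax":0,"ay":0,"az":0,"hand":10},
    {"dx":-0.1,"dy":-0.4,"dz":-1.78,"ax":0,"ay":0,"az":0,"hand":10},
    {"dx":-0.3,"dy":-1.3,"dz":-1.78,"ax":0,"ay":0,"az":-0.2,"hand":10},
    {"dx":-0.5,"dy":-2.3,"dz":-1.78,"ax":0,"ay":0,"az":-0.4,"hand":10},
    {"dx":-0.7,"dy":-3.3,"dz":-1.78,"ax":0,"ay":0,"az":-0.68,"hand":10},
    {"dx":-0.9,"dy":-4.3,"dz":-1.78,"ax":0,"ay":0,"az":-0.68,"hand":10},
    {"dx":-1.1,"dy":-5.3,"dz":-1.78,"ax":0,"ay":0,"az":-0.68,"hand":10},
    {"dx":-1.3,"dy":-6.2,"dz":-1.78,"ax":0,"ay":0,"az":-0.68,"hand":10},
    {"dx":-1.36,"dy":-6.97,"dz":-1.78,"ax":0,"ay":0,"az":-0.68,"hand":10},
    {"dx":-1.36,"dy":-6.97,"dz":-1.78,"ax":0,"ay":0,"az":-0.68,"hand":10}
  ]
}}

```text
clock: 4.18
tool_pos: [0.5208, -0.0444, 0.1497]
eef_rot: [0.004, 1.0, -0.002, -0.001]
contact_force: [-0.0, 1.0, -1.0]
opening: 0.222
```

```bash
python3 -c "
from h import *
snap('side','d3');snap('scene','s3')
go([.522,-.040,.109],90)"
```

```text
clock 4.28 pos [ 0.5216 -0.0386  0.1501] yaw 89.96 F [-0.1  1.8 -1.6] open 20.0
d [-0.008 -0.024  0.686] a [ 0.006 -0.003 -0.007] dist 0.041
```

View pics/d3.png

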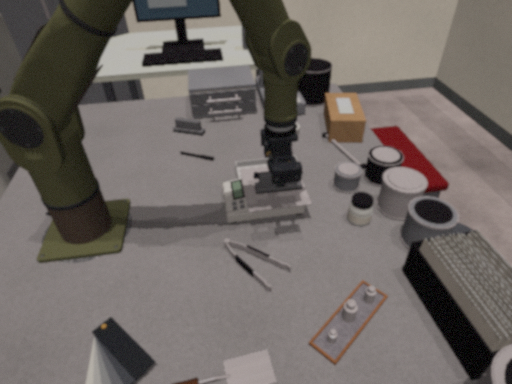

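View pics/s3.png

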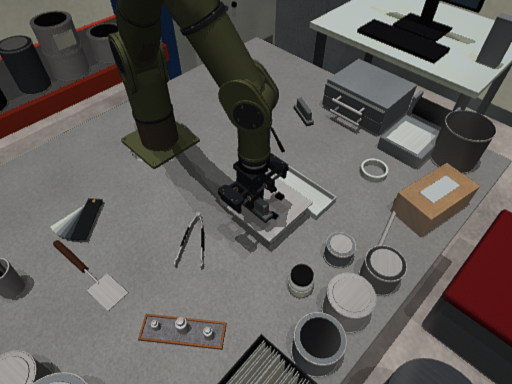

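>>> {"fn": "servo_tool", "kwargs": {
  "deltas": [
    {"dx":0,"dy":-0.04,"dz":0.4,"ax":0,"ay":0,"az":0,"hand":10},
    {"dx":0,"dy":-0.04,"dz":0.65,"ax":0,"ay":0,"az":0,"hand":10},
    {"dx":0,"dy":-0.04,"dz":0.74,"ax":0,"ay":0,"az":0,"hand":10},
    {"dx":0,"dy":-0.04,"dz":0.75,"ax":0,"ay":0,"az":0,"hand":10},
    {"dx":0,"dy":-0.04,"dz":0.75,"ax":0,"ay":0,"az":0,"hand":10}
  ]
}}

```text
clock: 4.9
tool_pos: [0.5221, -0.0406, 0.1057]
eef_rot: [-0.0, 1.0, 0.0, 0.0]
contact_force: [-0.7, 0.2, -0.0]
opening: 0.223
```

```bash
python3 -c "
from h import *
snap('side','d4')
go([.522,-.040,.1045],90)
m=load('d4');cv2.imwrite('pics/d4c.png',cv2.resize(cv2.cvtColor(m['p'][140:235,210:330],cv2.COLOR_RGB2BGR),None,fx=6,fy=6,interpolation=cv2.INTER_CUBIC))"
```

```text
clock 4.95 pos [ 0.5222 -0.0407  0.1058] yaw 90.03 F [-1.2  0.6 -1. ] open 19.6
d [0.003 0.012 0.022] a [0.002 0.01  0.005] dist 0.002
```

View pics/d4c.png

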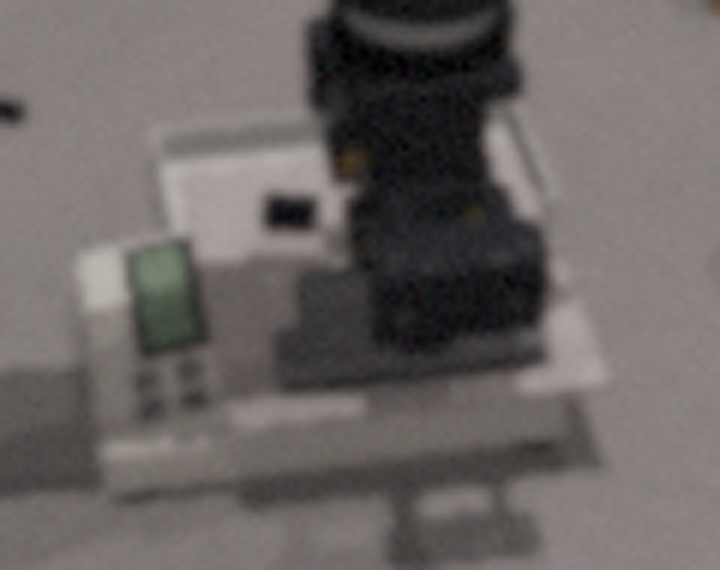

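>>> {"fn": "servo_tool", "kwargs": {
  "deltas": [
    {"dx":0,"dy":0,"dz":0.02,"ax":0,"ay":0,"az":0,"hand":10},
    {"dx":0,"dy":0.1,"dz":0.02,"ax":0,"ay":0,"az":0,"hand":10},
    {"dx":0,"dy":0.25,"dz":0.02,"ax":0,"ay":0,"az":0,"hand":10},
    {"dx":0,"dy":0.4,"dz":0.02,"ax":0,"ay":0,"az":0,"hand":10},
    {"dx":0,"dy":0.55,"dz":0.02,"ax":0,"ay":0,"az":0,"hand":10},
    {"dx":0,"dy":0.7,"dz":0.02,"ax":0,"ay":0,"az":0,"hand":10},
    {"dx":0,"dy":0.85,"dz":0.02,"ax":0,"ay":0,"az":0,"hand":10},
    {"dx":0,"dy":1.0,"dz":0.02,"ax":0,"ay":0,"az":0,"hand":10}
  ]
}}

```text
clock: 5.95
tool_pos: [0.5218, 0.0198, 0.1041]
eef_rot: [-0.0, 1.0, 0.0, 0.0]
contact_force: [0.3, -0.1, -1.7]
opening: 0.226
```

```bash
python3 -c "
from h import *
snap('side','d5');snap('scene','s5')
go([.522,-.040,.1045],90)
m=load('d5');a=cv2.resize(m['p'][140:235,210:330],None,fx=3,fy=3,interpolation=cv2.INTER_CUBIC)
m=load('s5');b=cv2.resize(m['p'][150:250,210:340],None,fx=3,fy=3,interpolation=cv2.INTER_CUBIC)[:285]
cv2.imwrite('pics/d5c.png',cv2.cvtColor(np.hstack([a,b]),cv2.COLOR_RGB2BGR))"
```

```text
clock 6.05 pos [0.5219 0.0208 0.1042] yaw 90.14 F [-0.2  0.2 -0.8] open 19.4
d [ 0.    -1.013 -0.007] a [0.012 0.004 0.023] dist 0.061
```

View pics/d5c.png

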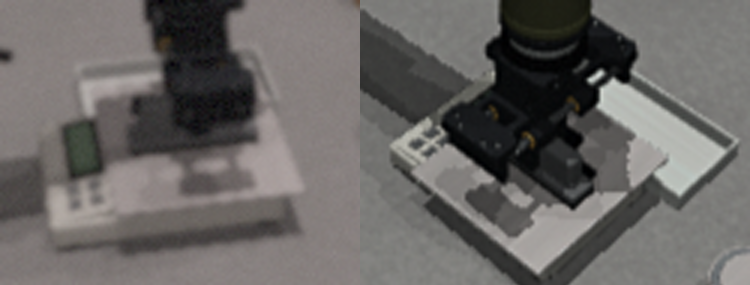

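>>> {"fn": "servo_tool", "kwargs": {
  "deltas": [
    {"dx":0,"dy":0.15,"dz":0,"ax":0,"ay":0,"az":0,"hand":10},
    {"dx":0,"dy":0.3,"dz":0,"ax":0,"ay":0,"az":0,"hand":10},
    {"dx":0,"dy":0.45,"dz":0,"ax":0,"ay":0,"az":0,"hand":10},
    {"dx":0,"dy":0.6,"dz":0,"ax":0,"ay":0,"az":0,"hand":10},
    {"dx":0,"dy":0.75,"dz":0,"ax":0,"ay":0,"az":0,"hand":10},
    {"dx":0,"dy":0.9,"dz":0,"ax":0,"ay":0,"az":0,"hand":10},
    {"dx":0,"dy":1.05,"dz":0,"ax":0,"ay":0,"az":0,"hand":10},
    {"dx":0,"dy":1.2,"dz":0,"ax":0,"ay":0,"az":0,"hand":10},
    {"dx":0,"dy":1.35,"dz":0,"ax":0,"ay":0,"az":0,"hand":10},
    {"dx":0,"dy":1.5,"dz":0,"ax":0,"ay":0,"az":0,"hand":10}
  ]
}}

```text
clock: 7.3
tool_pos: [0.5217, 0.1098, 0.1041]
eef_rot: [-0.0, 1.0, 0.0, 0.0]
contact_force: [0.1, -0.3, -1.4]
opening: 0.222
```

>>> {"fn": "servo_tool", "kwargs": {
  "deltas": [
    {"dx":0,"dy":0.12,"dz":0,"ax":0,"ay":0,"az":0,"hand":10},
    {"dx":0,"dy":0.24,"dz":0,"ax":0,"ay":0,"az":0,"hand":10},
    {"dx":0,"dy":0.36,"dz":0,"ax":0,"ay":0,"az":0,"hand":10},
    {"dx":0,"dy":0.48,"dz":0,"ax":0,"ay":0,"az":0,"hand":10},
    {"dx":0,"dy":0.48,"dz":0,"ax":0,"ay":0,"az":0,"hand":10}
  ]
}}

```text
clock: 7.92
tool_pos: [0.5217, 0.1388, 0.1042]
eef_rot: [-0.001, 1.0, 0.0, 0.0]
contact_force: [0.3, -0.1, -1.6]
opening: 0.222
```

```bash
python3 -c "
from h import *
snap('side','d6');snap('scene','s6')
go([.522,.135,.1045],90)
m=load('d6');a=cv2.resize(m['p'][140:235,210:330],None,fx=3,fy=3,interpolation=cv2.INTER_CUBIC)
m=load('s6');b=cv2.resize(m['p'][150:250,210:340],None,fx=3,fy=3,interpolation=cv2.INTER_CUBIC)[:285]
cv2.imwrite('pics/d6c.png',cv2.cvtColor(np.hstack([a,b]),cv2.COLOR_RGB2BGR))"
```

```text
clock 8.03 pos [0.5216 0.1377 0.1041] yaw 90.02 F [ 0.1  0.  -1.4] open 19.8
d [-0.006 -0.044 -0.007] a [-0.003 -0.001  0.003] dist 0.003
```

View pics/d6c.png

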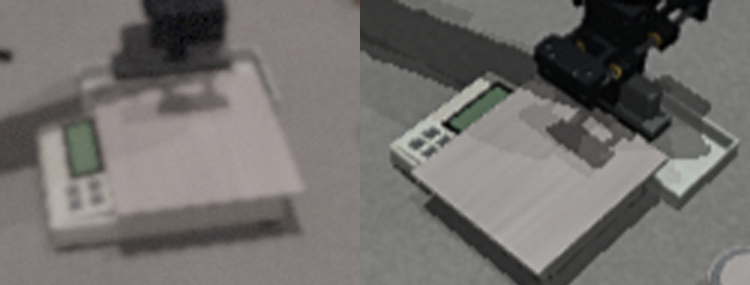

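```bash
python3 -c "
from h import *
go([.470,.382,.1041],88)"
```

```text
clock 8.03 pos [0.5216 0.1377 0.1041] yaw 90.02 F [ 0.1  0.  -1.4] open 19.8
d [ 8.600e-01  4.073e+00 -2.000e-03] a [-0.004 -0.001  0.336] dist 0.25
```

>>> {"fn": "servo_tool", "kwargs": {
  "deltas": [
    {"dx":0,"dy":0,"dz":-0.5,"ax":0,"ay":0,"az":0,"hand":10},
    {"dx":0.2,"dy":0.8,"dz":-0.8,"ax":0,"ay":0,"az":0.1,"hand":10},
    {"dx":0.4,"dy":1.7,"dz":-0.8,"ax":0,"ay":0,"az":0.3,"hand":10},
    {"dx":0.6,"dy":2.6,"dz":-0.6,"ax":0,"ay":0,"az":0.33,"hand":10},
    {"dx":0.8,"dy":3.5,"dz":-0.2,"ax":0,"ay":0,"az":0.33,"hand":10},
    {"dx":0.85,"dy":4.07,"dz":0,"ax":0,"ay":0,"az":0.33,"hand":10},
    {"dx":0.85,"dy":4.07,"dz":0.4,"ax":0,"ay":0,"az":0.33,"hand":10},
    {"dx":0.85,"dy":4.07,"dz":0.8,"ax":0,"ay":0,"az":0.33,"hand":10},
    {"dx":0.85,"dy":4.07,"dz":0.9,"ax":0,"ay":0,"az":0.33,"hand":10},
    {"dx":0.85,"dy":4.07,"dz":0.9,"ax":0,"ay":0,"az":0.33,"hand":10}
  ]
}}

```text
clock: 9.28
tool_pos: [0.4707, 0.3818, 0.0502]
eef_rot: [0.017, 1.0, -0.0, -0.0]
contact_force: [-0.0, 0.4, -1.5]
opening: 0.216
```

```bash
python3 -c "
from h import *
snap('side','d7');snap('scene','s7')
go([.470,.382,.044],88)
m=load('d7');a=cv2.resize(m['p'][100:235,160:330],None,fx=2.2,fy=2.2,interpolation=cv2.INTER_CUBIC)
m=load('s7');b=cv2.resize(m['p'][100:250,220:370],None,fx=2.2,fy=2.2,interpolation=cv2.INTER_CUBIC)[:297]
cv2.imwrite('pics/d7c.png',cv2.cvtColor(np.hstack([a,b]),cv2.COLOR_RGB2BGR))"
```

```text
clock 9.38 pos [0.4712 0.3823 0.051 ] yaw 88.02 F [-0.8 -0.2 -2.1] open 19.6
d [ 0.02  -0.006  0.117] a [0.011 0.01  0.003] dist 0.007
```

View pics/d7c.png

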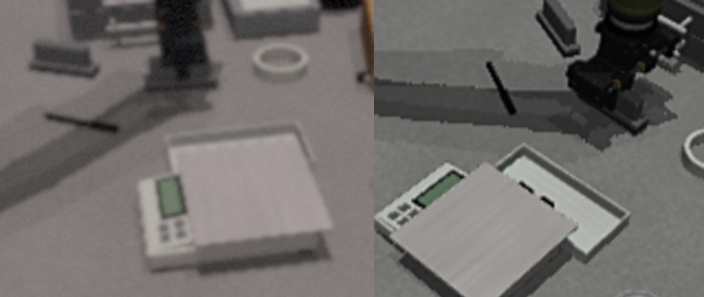

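>>> {"fn": "servo_tool", "kwargs": {
  "deltas": [
    {"dx":0,"dy":0,"dz":0.07,"ax":0,"ay":0,"az":0,"hand":10},
    {"dx":0,"dy":0,"dz":0.11,"ax":0,"ay":0,"az":0,"hand":10},
    {"dx":0,"dy":0,"dz":0.115,"ax":0,"ay":0,"az":0,"hand":10},
    {"dx":0,"dy":0,"dz":0.115,"ax":0,"ay":0,"az":0,"hand":10}
  ]
}}

```text
clock: 9.88
tool_pos: [0.4708, 0.3822, 0.0436]
eef_rot: [0.017, 1.0, 0.0, 0.0]
contact_force: [0.1, -0.7, 2.3]
opening: 0.221
```

>>> {"fn": "servo_tool", "kwargs": {
  "deltas": [
    {"dx":0,"dy":0,"dz":0,"ax":0,"ay":0,"az":0,"hand":60},
    {"dx":0,"dy":0,"dz":0,"ax":0,"ay":0,"az":0,"hand":70},
    {"dx":0,"dy":0,"dz":-0.2,"ax":0,"ay":0,"az":0,"hand":80},
    {"dx":0,"dy":0,"dz":-0.9,"ax":0,"ay":0,"az":0,"hand":80},
    {"dx":0,"dy":0,"dz":-1.8,"ax":0,"ay":0,"az":0,"hand":80},
    {"dx":-1.0,"dy":-0.2,"dz":-2.6,"ax":0,"ay":0,"az":0,"hand":80},
    {"dx":-2.0,"dy":-0.7,"dz":-2.6,"ax":0,"ay":0,"az":0,"hand":80},
    {"dx":-2.0,"dy":-0.7,"dz":-2.6,"ax":0,"ay":0,"az":0,"hand":80},
    {"dx":-2.0,"dy":-0.7,"dz":-2.6,"ax":0,"ay":0,"az":0,"hand":80}
  ]
}}

```text
clock: 11.0
tool_pos: [0.5897, 0.3349, 0.1994]
eef_rot: [0.018, 1.0, 0.0, 0.0]
contact_force: [-0.7, 0.6, 1.2]
opening: 0.909
```

```bash
python3 -c "
from h import *
snap('wrist','w8')
go([.470,.382,.044],88)"
```

```text
clock 11.05 pos [0.5878 0.3365 0.199 ] yaw 88.07 F [-0.3  0.9 -0.1] open 79.7
d [1.983 0.69  2.588] a [ 0.006 -0.017  0.011] dist 0.2
```

View pics/w8.png

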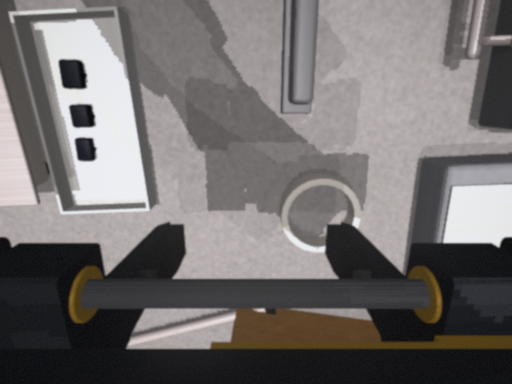

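```bash
python3 -c "
from h import *
print(r.get_state()['q'].round(2))"
```

```text
[-0.41  0.85 -0.35  1.45  0.33  0.91  0.68]
```

```bash
python3 -c "
from h import *
go([.685,-.36,.25],39)"
```

```text
clock 11.05 pos [0.5878 0.3365 0.199 ] yaw 88.07 F [-0.3  0.9 -0.1] open 79.7
d [ -2.009 -11.547  -0.86 ] a [-2.000e-03 -1.900e-02  8.178e+00] dist 0.705
```

>>> {"fn": "servo_tool", "kwargs": {
  "deltas": [
    {"dx":0,"dy":-0.7,"dz":-0.6,"ax":0,"ay":0,"az":0.5,"hand":85},
    {"dx":-0.2,"dy":-1.6,"dz":-0.86,"ax":0,"ay":0,"az":1.2,"hand":85},
    {"dx":-0.4,"dy":-2.6,"dz":-0.86,"ax":0,"ay":0,"az":2,"hand":85},
    {"dx":-0.6,"dy":-3.6,"dz":-0.86,"ax":0,"ay":0,"az":2.8,"hand":85},
    {"dx":-0.8,"dy":-4.6,"dz":-0.86,"ax":0,"ay":0,"az":3.6,"hand":85},
    {"dx":-1.0,"dy":-5.6,"dz":-0.86,"ax":0,"ay":0,"az":4.4,"hand":85},
    {"dx":-1.2,"dy":-6.6,"dz":-0.86,"ax":0,"ay":0,"az":5.2,"hand":85},
    {"dx":-1.4,"dy":-7.6,"dz":-0.86,"ax":0,"ay":0,"az":6,"hand":85},
    {"dx":-1.6,"dy":-8.6,"dz":-0.86,"ax":0,"ay":0,"az":6.8,"hand":85},
    {"dx":-1.8,"dy":-9.6,"dz":-0.86,"ax":0,"ay":0,"az":7.5,"hand":85}
  ]
}}

```text
clock: 12.3
tool_pos: [0.6774, -0.2413, 0.2504]
eef_rot: [0.397, 0.918, 0.001, -0.001]
contact_force: [0.4, 0.3, 0.2]
opening: 0.965
```

```bash
python3 -c "
from h import *
go([.685,-.36,.25],39)"
```

```text
clock 12.30 pos [ 0.6774 -0.2413  0.2504] yaw 43.16 F [0.4 0.3 0.2] open 85.0
d [-1.530e+00 -1.262e+00  1.000e-03] a [ 0.01  -0.028  0.693] dist 0.119
```

>>> {"fn": "servo_tool", "kwargs": {
  "deltas": [
    {"dx":-0.8,"dy":-0.7,"dz":0,"ax":0,"ay":0,"az":0.5,"hand":85},
    {"dx":-1.45,"dy":-1.2,"dz":0,"ax":0,"ay":0,"az":0.7,"hand":85},
    {"dx":-1.45,"dy":-1.2,"dz":0,"ax":0,"ay":0,"az":0.7,"hand":85},
    {"dx":-1.45,"dy":-1.2,"dz":0,"ax":0,"ay":0,"az":0.7,"hand":85}
  ]
}}

```text
clock: 12.8
tool_pos: [0.6847, -0.3522, 0.25]
eef_rot: [0.43, 0.903, 0.002, -0.001]
contact_force: [-0.3, 0.8, 0.2]
opening: 0.965
```

```bash
python3 -c "
from h import *
snap('wrist','w9')
go([.465,-.237,.25],41)"
```

```text
clock 12.85 pos [ 0.685  -0.3518  0.2504] yaw 39.10 F [-1.2 -0.2 -0.7] open 84.9
d [ 3.797 -1.639  0.015] a [ 0.02  -0.029 -0.316] dist 0.248
```

View pics/w9.png

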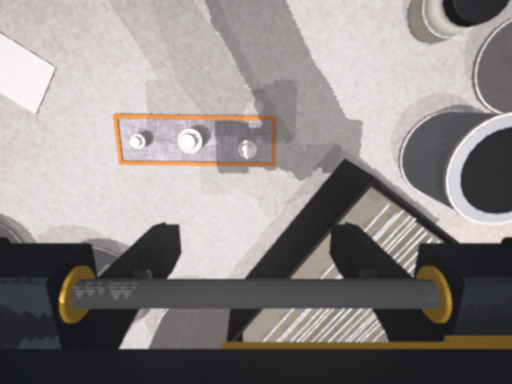

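```bash
python3 -c "
from h import *
m=load('w9');c=cloud(m)
p=m['p'][105:175,105:285];cv2.imwrite('pics/w9c.png',cv2.resize(cv2.cvtColor(p,cv2.COLOR_RGB2BGR),None,fx=4.3,fy=4.3,interpolation=cv2.INTER_CUBIC))
for n,(u,v),z in (('S',(138,142),.039),('L',(190,140),.059),('M',(247,149),.049)):
    w=c[v-14:v+15,u-14:u+15].reshape(-1,3);top=w[:,2].max()
    s=w[w[:,2]>top-.006];b=w[(w[:,2]>.02)]
    print(n,'top %.4f'%top,'knobmean',s.mean(0).round(4),len(s),'ray',plane(m,u,v,z).round(4),'body',b[:,:2].min(0).round(4),b[:,:2].max(0).round(4))
for u,v in((117,115),(275,117),(274,165),(120,163)): print('rack',plane(m,u,v,.008).round(4), pt(m,u,v)[2].round(4))
for u,v in((345,165),(330,190),(560-100,240-20)): print('box',pt(m,u,v).round(3))
"
```

```text
S top 0.3719 knobmean [ 0.6376 -0.2952  0.3719] 5 ray [ 0.5593 -0.4152  0.039 ] body [ 0.5465 -0.4276] [ 0.6376 -0.2952]
L top 0.3719 knobmean [ 0.6376 -0.2952  0.3719] 2 ray [ 0.607  -0.3703  0.059 ] body [ 0.5913 -0.3893] [ 0.6376 -0.2952]
M top 0.3719 knobmean [ 0.6376 -0.2952  0.3719] 3 ray [ 0.6625 -0.3401  0.049 ] body [ 0.6376 -0.353 ] [ 0.6735 -0.2952]
rack [ 0.5137 -0.4143  0.008 ] 0.0078
rack [ 0.6678 -0.2926  0.008 ] 0.0097
rack [ 0.7061 -0.34    0.008 ] 0.008
rack [ 0.5484 -0.4643  0.008 ] 0.0095
box [ 0.773 -0.282  0.022]
box [ 0.775 -0.317  0.036]
box [ 1.617 -0.118 -0.746]
```

View pics/w9c.png

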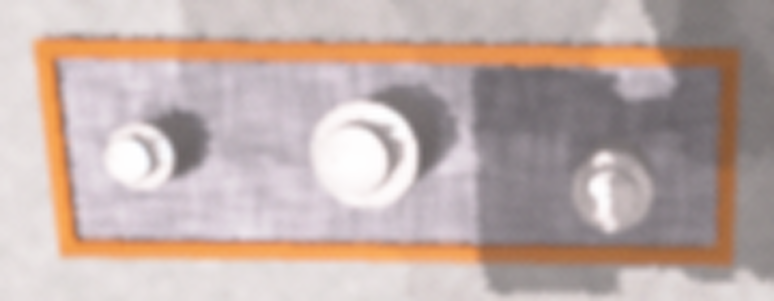

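```bash
python3 -c "
from h import *
m=load('w9');c=cloud(m);d=m['d']
print(plane(m,247.6,149.6,.037), plane(m,246.5,149,.049))
v,u=150,248;w=c[v-14:v+15,u-14:u+15][d[v-14:v+15,u-14:u+15]>0.05]
w=w[w[:,2]<.1];top=w[:,2].max();print(top);s=w[w[:,2]>top-.007];print(s.mean(0),len(s));b=w[w[:,2]>.02];print(b.min(0),b.max(0))
"
```

```text
[ 0.66440863 -0.34192024  0.037     ] [ 0.66204591 -0.34049949  0.049     ]
0.05166646218269122
[ 0.66283405 -0.34185225  0.04895091] 128
[ 0.65221379 -0.35304603  0.02030041] [ 0.67352458 -0.33143586  0.05166646]
```

>>> {"fn": "servo_tool", "kwargs": {
  "deltas": [
    {"dx":0.8,"dy":-0.3,"dz":0,"ax":0,"ay":0,"az":-0.1,"hand":85},
    {"dx":1.7,"dy":-0.7,"dz":0,"ax":0,"ay":0,"az":-0.3,"hand":85},
    {"dx":2.6,"dy":-1.1,"dz":0,"ax":0,"ay":0,"az":-0.3,"hand":85},
    {"dx":3.5,"dy":-1.5,"dz":0,"ax":0,"ay":0,"az":-0.3,"hand":85},
    {"dx":3.8,"dy":-1.65,"dz":0,"ax":0,"ay":0,"az":-0.3,"hand":85},
    {"dx":3.8,"dy":-1.65,"dz":0,"ax":0,"ay":0,"az":-0.3,"hand":85},
    {"dx":3.8,"dy":-1.65,"dz":0,"ax":0,"ay":0,"az":-0.3,"hand":85}
  ]
}}

```text
clock: 13.72
tool_pos: [0.4658, -0.2399, 0.2512]
eef_rot: [0.417, 0.909, 0.0, 0.001]
contact_force: [0.6, 0.3, -0.1]
opening: 0.965
```

```bash
python3 -c "
from h import *
snap('wrist','w10')
go([.426,-.192,.027],41)"
```

```text
clock 13.78 pos [ 0.4658 -0.2403  0.251 ] yaw 40.72 F [0.  0.7 0.1] open 84.8
d [1.047 0.017 3.732] a [ 0.014  0.014 -0.047] dist 0.233
```

View pics/w10.png

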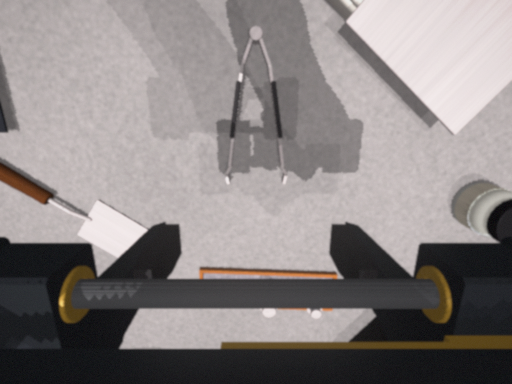

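```bash
python3 -c "
from h import *
m=load('w10')
p=m['p'][20:195,205:310];cv2.imwrite('pics/w10c.png',cv2.resize(cv2.cvtColor(p,cv2.COLOR_RGB2BGR),None,fx=3.4,fy=3.4,interpolation=cv2.INTER_CUBIC))
def q(u,v,z): return plane(m,u,v,z)[:2].round(4)
print('pin',q(256,33,.022),pt(m,256,33)[2],'tips',q(228,178,.02),q(285,178,.02),'sleeves',q(236,110,.024),q(277,110,.024))
P=q(256,33,.022);T=(q(228,178,.02)+q(285,178,.02))/2;d=T-P;print(np.degrees(np.arctan2(d[1],d[0])),np.linalg.norm(d));e=d/np.linalg.norm(d)
print('sleeve mid origin',P+.085*e)
img=m['p'].astype(int).sum(2);c=cloud(m)
msk=(img<110);msk[:75]=0;msk[140:]=0;msk[:,:225]=0;msk[:,290:]=0
n,l,st,ce=cv2.connectedComponentsWithStats(msk.astype(np.uint8))
for k in range(1,n):
  if st[k,4]>60:
    v,u=np.where(l==k);w=c[v,u];print(st[k],ce[k],q(*ce[k],.022),np.percentile(w[:,2],[10,50,90]))
"
```

```text
pin [ 0.3704 -0.1283] 0.024027693172984754 tips [ 0.452 -0.278] [ 0.5075 -0.2303] sleeves [ 0.4061 -0.2061] [ 0.443  -0.1744]
-49.01289984746626 0.1667202597166883
sleeve mid origin [ 0.42615057 -0.19246287]
```

View pics/w10c.png

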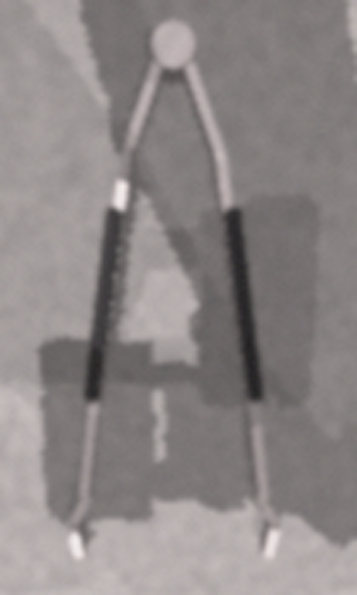

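>>> {"fn": "servo_tool", "kwargs": {
  "newtons": 30,
  "deltas": [
    {"dx":0.6,"dy":0.02,"dz":0.7,"ax":0,"ay":0,"az":-0.05,"hand":88},
    {"dx":1.05,"dy":0.02,"dz":1.5,"ax":0,"ay":0,"az":-0.05,"hand":88},
    {"dx":1.05,"dy":0.02,"dz":2.3,"ax":0,"ay":0,"az":-0.05,"hand":88},
    {"dx":1.05,"dy":0.02,"dz":3.0,"ax":0,"ay":0,"az":-0.05,"hand":88},
    {"dx":1.05,"dy":0.02,"dz":3.4,"ax":0,"ay":0,"az":-0.05,"hand":88},
    {"dx":1.05,"dy":0.02,"dz":3.55,"ax":0,"ay":0,"az":-0.05,"hand":88},
    {"dx":1.05,"dy":0.02,"dz":3.55,"ax":0,"ay":0,"az":-0.05,"hand":88}
  ]
}}

```text
clock: 14.65
tool_pos: [0.4253, -0.192, 0.0362]
eef_rot: [0.415, 0.91, 0.0, -0.0]
contact_force: [-0.2, -0.2, -0.7]
opening: 1.0
```

```bash
python3 -c "
from h import *
snap('side','d11');snap('scene','s11')
go([.4255,-.1915,.028],41)
m=load('d11');a=cv2.resize(m['p'][200:340,190:320],None,fx=3,fy=3,interpolation=cv2.INTER_CUBIC)
m=load('s11');b=cv2.resize(m['p'][170:310,130:260],None,fx=3,fy=3,interpolation=cv2.INTER_CUBIC)
cv2.imwrite('pics/d11c.png',cv2.cvtColor(np.hstack([a,b]),cv2.COLOR_RGB2BGR))"
```

```text
clock 14.75 pos [ 0.4251 -0.192   0.0369] yaw 41.06 F [-0.2  0.5 -0.2] open 87.9
d [0.002 0.011 0.148] a [0.004 0.001 0.009] dist 0.009
```

View pics/d11c.png

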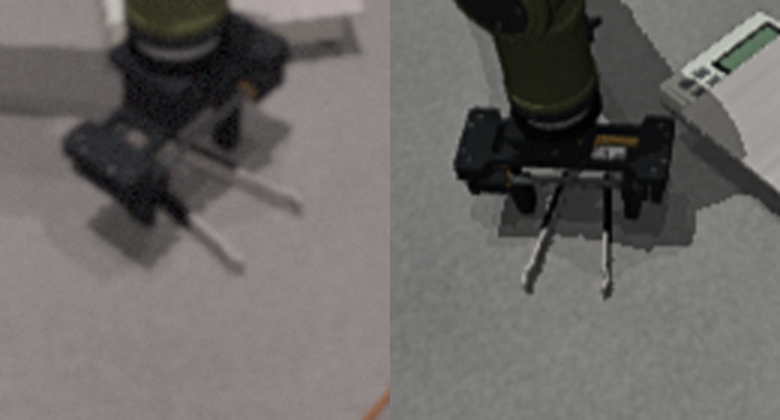

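>>> {"fn": "servo_tool", "kwargs": {
  "newtons": 30,
  "deltas": [
    {"dx":0,"dy":0.01,"dz":0.1,"ax":0,"ay":0,"az":0,"hand":75},
    {"dx":0,"dy":0.01,"dz":0.14,"ax":0,"ay":0,"az":0,"hand":62},
    {"dx":0,"dy":0.01,"dz":0.14,"ax":0,"ay":0,"az":0,"hand":58},
    {"dx":0,"dy":0.01,"dz":0.14,"ax":0,"ay":0,"az":0,"hand":54},
    {"dx":0,"dy":0.01,"dz":0.14,"ax":0,"ay":0,"az":0,"hand":50},
    {"dx":0,"dy":0.01,"dz":0.14,"ax":0,"ay":0,"az":0,"hand":46},
    {"dx":0,"dy":0.01,"dz":0.14,"ax":0,"ay":0,"az":0,"hand":46},
    {"dx":0,"dy":0.01,"dz":0.14,"ax":0,"ay":0,"az":0,"hand":46}
  ]
}}

```text
clock: 15.75
tool_pos: [0.4244, -0.1916, 0.0295]
eef_rot: [0.415, 0.91, -0.0, -0.0]
contact_force: [0.1, -0.2, -1.0]
opening: 0.521
```

```bash
python3 -c "
from h import *
snap('side','d12');snap('scene','s12')
go([.4255,-.1915,.028],41)
m=load('d12');a=cv2.resize(m['p'][200:340,190:320],None,fx=3,fy=3,interpolation=cv2.INTER_CUBIC)
m=load('s12');b=cv2.resize(m['p'][170:310,130:260],None,fx=3,fy=3,interpolation=cv2.INTER_CUBIC)
cv2.imwrite('pics/d12c.png',cv2.cvtColor(np.hstack([a,b]),cv2.COLOR_RGB2BGR))"
```

```text
clock 15.85 pos [ 0.4244 -0.1916  0.0294] yaw 40.94 F [-0.3 -0.9 -1.6] open 45.9
d [-0.011  0.016  0.024] a [-0.001 -0.002 -0.01 ] dist 0.002
```

View pics/d12c.png

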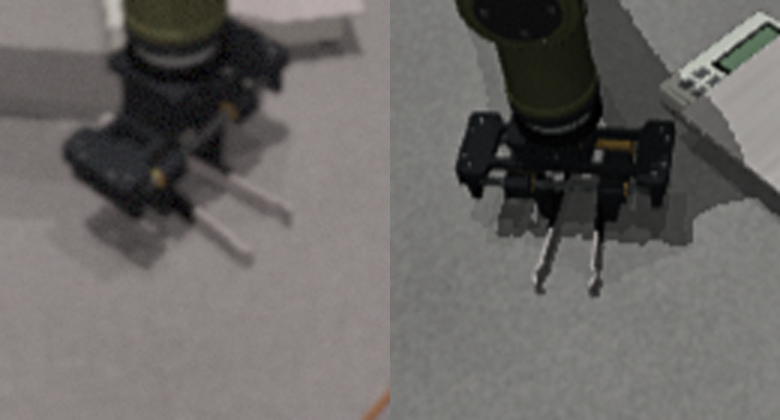

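```bash
python3 -c "
from h import *
go([.578,-.2328,.0594],38)"
```

```text
clock 15.85 pos [ 0.4244 -0.1916  0.0294] yaw 40.94 F [-0.3 -0.9 -1.6] open 45.9
d [-2.196  1.485 -0.5  ] a [-0.001 -0.002  0.49 ] dist 0.162
```

>>> {"fn": "servo_tool", "kwargs": {
  "deltas": [
    {"dx":0,"dy":0,"dz":-0.25,"ax":0,"ay":0,"az":0,"hand":46},
    {"dx":-0.1,"dy":0.1,"dz":-0.5,"ax":0,"ay":0,"az":0,"hand":46},
    {"dx":-0.6,"dy":0.4,"dz":-0.5,"ax":0,"ay":0,"az":0.15,"hand":46},
    {"dx":-1.1,"dy":0.75,"dz":-0.5,"ax":0,"ay":0,"az":0.3,"hand":46},
    {"dx":-1.6,"dy":1.1,"dz":-0.5,"ax":0,"ay":0,"az":0.49,"hand":46},
    {"dx":-2.0,"dy":1.35,"dz":-0.5,"ax":0,"ay":0,"az":0.49,"hand":46},
    {"dx":-2.2,"dy":1.49,"dz":-0.5,"ax":0,"ay":0,"az":0.49,"hand":46},
    {"dx":-2.2,"dy":1.49,"dz":-0.5,"ax":0,"ay":0,"az":0.49,"hand":46},
    {"dx":-2.2,"dy":1.49,"dz":-0.5,"ax":0,"ay":0,"az":0.49,"hand":46}
  ]
}}

```text
clock: 16.98
tool_pos: [0.5771, -0.2326, 0.0591]
eef_rot: [0.438, 0.899, -0.0, -0.001]
contact_force: [-0.5, 0.7, -1.3]
opening: 0.519
```

```bash
python3 -c "
from h import *
snap('side','d13');snap('scene','s13')
go([.578,-.2328,.0414],38)
m=load('d13');a=cv2.resize(m['p'][190:370,260:440],None,fx=3.3,fy=3.3,interpolation=cv2.INTER_CUBIC);cv2.imwrite('pics/d13c.png',cv2.cvtColor(a,cv2.COLOR_RGB2BGR))
m=load('s13');b=cv2.resize(m['p'][200:380,130:310],None,fx=3.3,fy=3.3,interpolation=cv2.INTER_CUBIC)
cv2.imwrite('pics/s13c.png',cv2.cvtColor(b,cv2.COLOR_RGB2BGR))"
```

```text
clock 17.07 pos [ 0.5773 -0.2326  0.0592] yaw 38.03 F [ 0.6  0.4 -2.4] open 46.5
d [-0.011  0.008  0.297] a [-0.013 -0.011  0.005] dist 0.018
```

View pics/d13c.png

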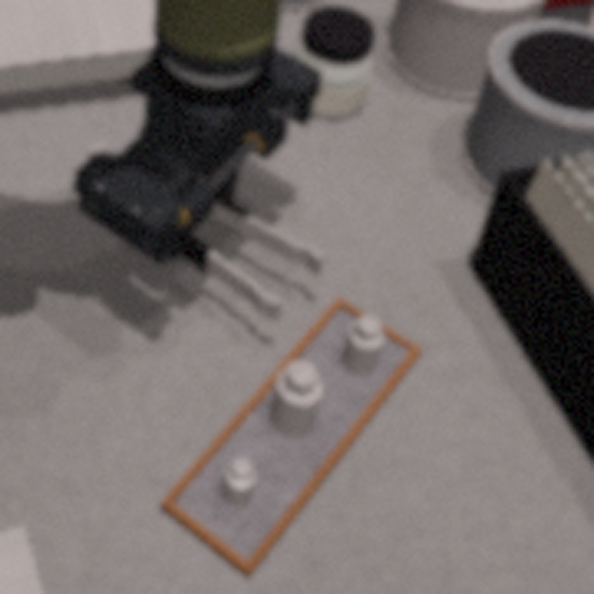

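View pics/s13c.png

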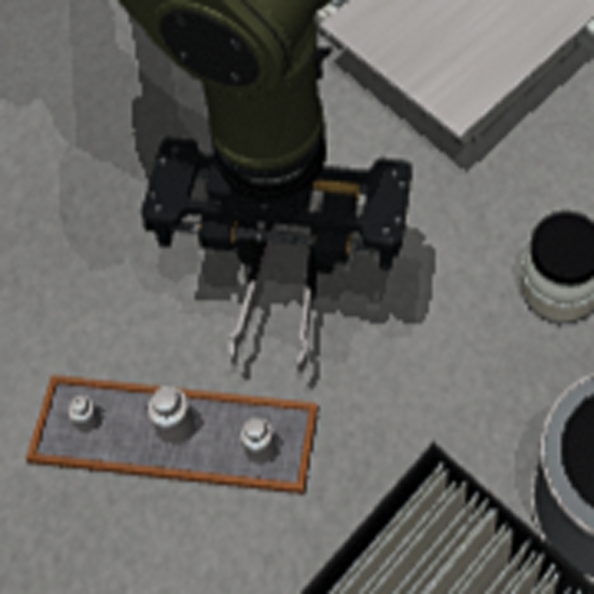

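```bash
cat >> h.py <<'E'
C.update({'d13':('side13',260,190,3.3)})
E
sed -i "s/'side13'/'d13'/" h.py; echo "C['s13']=('s13',130,200,3.3)" >> h.py
python3 -c "
from h import *
L=tri(('s13',303,366),('d13',317,260));R=tri(('s13',234,360),('d13',272,300));K=tri(('s13',257,427),('d13',368,325))
print(L,R,K)
s=r.get_state();p=s['tool_pos'];u=np.array([np.cos(np.radians(-52)),np.sin(np.radians(-52))]);v=np.array([-u[1],u[0]])
for n,q in(('L',L[0]),('R',R[0]),('mid',(L[0]+R[0])/2),('W',np.array([.663,-.3415,0]))): print(n,(q[:2]-p[:2])@u,(q[:2]-p[:2])@v,q[2])
"
```

```text
(array([ 0.65154818, -0.28480866,  0.04341607]), np.float64(0.004505734410832176)) (array([ 0.61102965, -0.3155956 ,  0.04560798]), np.float64(0.009556024389701073)) (array([ 0.66379867, -0.34010266,  0.04575853]), np.float64(0.0004773177245913522))
L 0.0868753854502585 0.02639526772924303 0.043416065400223525
R 0.08619011949518716 -0.024488100570107398 0.045607982713868345
mid 0.08653275247272281 0.0009535835795678323 0.044512024057045935
W 0.13859921242941559 0.0005167548931635927 0.0
```

>>> {"fn": "servo_tool", "kwargs": {
  "deltas": [
    {"dx":0,"dy":0,"dz":0.2,"ax":0,"ay":0,"az":0,"hand":46},
    {"dx":0,"dy":0,"dz":0.29,"ax":0,"ay":0,"az":0,"hand":46},
    {"dx":0,"dy":0,"dz":0.29,"ax":0,"ay":0,"az":0,"hand":46},
    {"dx":-0.15,"dy":0,"dz":0.29,"ax":0,"ay":0,"az":0,"hand":46},
    {"dx":-0.3,"dy":0,"dz":0.29,"ax":0,"ay":0,"az":0,"hand":46},
    {"dx":-0.42,"dy":0,"dz":0.29,"ax":0,"ay":0,"az":0,"hand":46},
    {"dx":-0.5,"dy":0,"dz":0.29,"ax":0,"ay":0,"az":0,"hand":46},
    {"dx":-0.5,"dy":0,"dz":0.29,"ax":0,"ay":0,"az":0,"hand":46}
  ]
}}

```text
clock: 18.08
tool_pos: [0.597, -0.2568, 0.042]
eef_rot: [0.439, 0.899, 0.0, -0.0]
contact_force: [0.3, -0.2, -1.3]
opening: 0.522
```

```bash
cat > shot.py <<'E'
from h import *
import sys
k=sys.argv[1]
snap('side','d'+k);snap('scene','s'+k)
m=load('d'+k);a=cv2.resize(m['p'][240:330,310:400],None,fx=4.4,fy=4.4,interpolation=cv2.INTER_CUBIC)
m=load('s'+k);b=cv2.resize(m['p'][280:370,150:240],None,fx=4.4,fy=4.4,interpolation=cv2.INTER_CUBIC)
cv2.imwrite('pics/c%s.png'%k,cv2.cvtColor(np.hstack([a,b]),cv2.COLOR_RGB2BGR))
W=np.array([.663,-.3415]);u=np.array([np.cos(np.radians(-52)),np.sin(np.radians(-52))]);q=W-.078*u
go([*q,.0414],38)
E
python3 shot.py 14
```

```text
clock 18.18 pos [ 0.5967 -0.2561  0.0419] yaw 38.01 F [ 0.5  1.  -0.8] open 46.0
d [-0.502 -0.006  0.009] a [-0.001 -0.007  0.002] dist 0.03
```

View pics/c14.png

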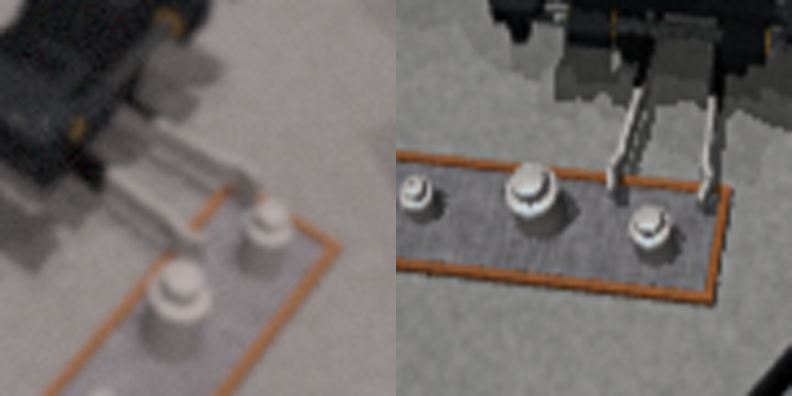

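>>> {"fn": "servo_tool", "kwargs": {
  "deltas": [
    {"dx":-0.12,"dy":0,"dz":0,"ax":0,"ay":0,"az":0,"hand":46},
    {"dx":-0.24,"dy":0,"dz":0,"ax":0,"ay":0,"az":0,"hand":46},
    {"dx":-0.36,"dy":0,"dz":0,"ax":0,"ay":0,"az":0,"hand":46},
    {"dx":-0.46,"dy":0,"dz":0,"ax":0,"ay":0,"az":0,"hand":46},
    {"dx":-0.5,"dy":0,"dz":0,"ax":0,"ay":0,"az":0,"hand":46},
    {"dx":-0.5,"dy":0,"dz":0,"ax":0,"ay":0,"az":0,"hand":46}
  ]
}}

```text
clock: 18.92
tool_pos: [0.6153, -0.2801, 0.0419]
eef_rot: [0.438, 0.899, 0.0, -0.0]
contact_force: [-0.8, 0.8, -1.4]
opening: 0.521
```

```bash
python3 shot.py 15
```

```text
clock 19.02 pos [ 0.6152 -0.2797  0.042 ] yaw 38.02 F [-0.8  0.4 -0.4] open 45.8
d [-0.001 -0.006  0.009] a [-0.001 -0.006  0.003] dist 0.001
```

View pics/c15.png

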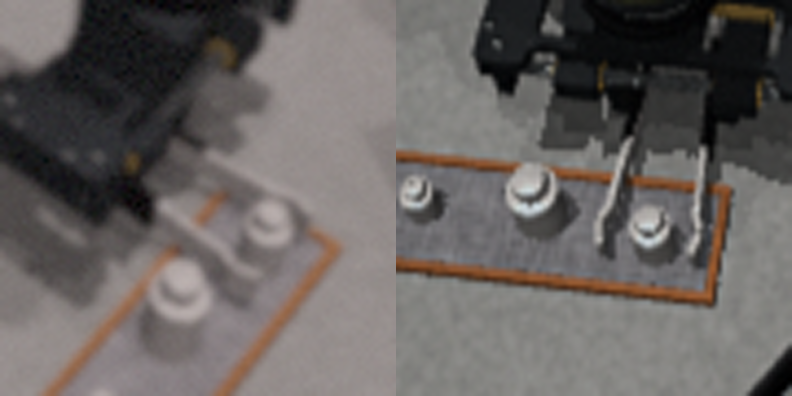

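```bash
cat >> h.py <<'E'
C['d15']=('d15',310,240,4.4);C['s15']=('s15',150-90,280,4.4)
E
python3 -c "
from h import *
L=tri(('s15',693,252),('d15',308,218));R=tri(('s15',601,243),('d15',257,278));K=tri(('s15',651,214),('d15',268,211))
p=r.get_state()['tool_pos'];u=np.array([np.cos(np.radians(-52)),np.sin(np.radians(-52))]);v=np.array([-u[1],u[0]])
for n,q in(('L',L),('R',R),('K',K)): print(n,q[0].round(4),q[1].round(4),((q[0][:2]-p[:2])@u).round(4),((q[0][:2]-p[:2])@v).round(4))
for z in (.015,.022,.03):
  for n,c in (('L',(693,252)),('R',(601,243))):
    q=cp('s15',*c,z);print(z,n,((q[:2]-p[:2])@u).round(4),((q[:2]-p[:2])@v).round(4))
for n,c,z in (('bodytop',(653,226),.037),('knob',(651,214),.049)):
    q=cp('s15',*c,z);print(n,q,((q[:2]-p[:2])@u).round(4),((q[:2]-p[:2])@v).round(4))
"
```

```text
L [ 0.6882 -0.3339  0.0286] 0.0005 0.0876 0.0242
R [ 0.6498 -0.3649  0.0314] 0.0013 0.0884 -0.0251
K [ 0.6627 -0.3389  0.0465] 0.0005 0.0759 0.001
0.015 L 0.0828 0.0222
0.015 R 0.0835 -0.0284
0.022 L 0.0851 0.0232
0.022 R 0.0859 -0.0271
0.03 L 0.0878 0.0244
0.03 R 0.0886 -0.0255
bodytop [ 0.6651347  -0.34096577  0.037     ] 0.079 0.0016
knob [ 0.66373839 -0.33959134  0.049     ] 0.077 0.0014
```

>>> {"fn": "servo_tool", "kwargs": {
  "newtons": 32,
  "deltas": [
    {"dx":0,"dy":0,"dz":0,"ax":0,"ay":0,"az":0,"hand":42},
    {"dx":0,"dy":0,"dz":0,"ax":0,"ay":0,"az":0,"hand":39},
    {"dx":0,"dy":0,"dz":0,"ax":0,"ay":0,"az":0,"hand":36},
    {"dx":0,"dy":0,"dz":0,"ax":0,"ay":0,"az":0,"hand":33},
    {"dx":0,"dy":0,"dz":0,"ax":0,"ay":0,"az":0,"hand":31},
    {"dx":0,"dy":0,"dz":0,"ax":0,"ay":0,"az":0,"hand":29},
    {"dx":0,"dy":0,"dz":0,"ax":0,"ay":0,"az":0,"hand":22},
    {"dx":0,"dy":0,"dz":0,"ax":0,"ay":0,"az":0,"hand":18},
    {"dx":0,"dy":0,"dz":0,"ax":0,"ay":0,"az":0,"hand":18}
  ]
}}

```text
clock: 20.15
tool_pos: [0.6155, -0.2799, 0.042]
eef_rot: [0.438, 0.899, 0.0, 0.0]
contact_force: [-0.1, 0.9, -0.7]
opening: 0.334
```

```bash
python3 shot.py 16
```

```text
clock 20.25 pos [ 0.6155 -0.28    0.0421] yaw 38.01 F [ 0.5  0.1 -1.3] open 29.6
d [ 0.004 -0.007  0.011] a [ 0.002 -0.001  0.001] dist 0.001
```

View pics/c16.png

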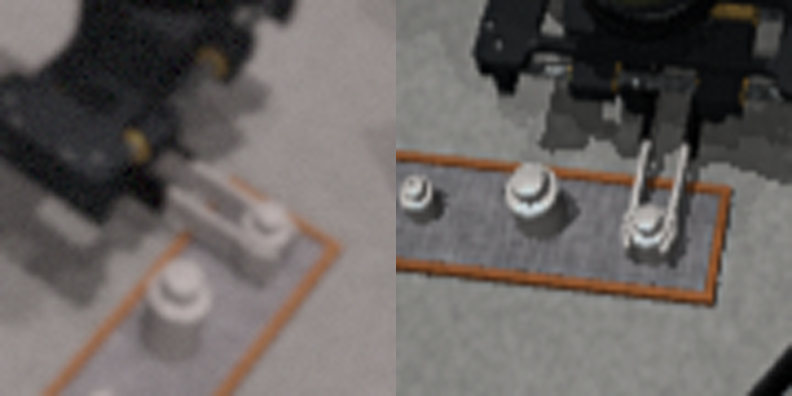

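Gripped at 29.6 mm, as expected for the middle weight (30 mm). Lift slowly and check.

>>> {"fn": "servo_tool", "kwargs": {
  "deltas": [
    {"dx":0,"dy":0,"dz":-0.05,"ax":0,"ay":0,"az":0,"hand":18},
    {"dx":0,"dy":0,"dz":-0.12,"ax":0,"ay":0,"az":0,"hand":18},
    {"dx":0,"dy":0,"dz":-0.22,"ax":0,"ay":0,"az":0,"hand":18},
    {"dx":0,"dy":0,"dz":-0.35,"ax":0,"ay":0,"az":0,"hand":18},
    {"dx":0,"dy":0,"dz":-0.5,"ax":0,"ay":0,"az":0,"hand":18},
    {"dx":0,"dy":0,"dz":-0.65,"ax":0,"ay":0,"az":0,"hand":18},
    {"dx":0,"dy":0,"dz":-0.8,"ax":0,"ay":0,"az":0,"hand":18},
    {"dx":0,"dy":0,"dz":-0.9,"ax":0,"ay":0,"az":0,"hand":18}
  ]
}}

```text
clock: 21.25
tool_pos: [0.6156, -0.2801, 0.0968]
eef_rot: [0.438, 0.899, 0.0, 0.0]
contact_force: [-0.4, -0.3, -1.9]
opening: 0.338
```

```bash
python3 shot.py 17
```

```text
clock 21.35 pos [ 0.6158 -0.2802  0.0969] yaw 38.00 F [ 0.7 -0.5 -1.4] open 29.5
d [ 0.011 -0.01   0.925] a [ 0.007  0.009 -0.001] dist 0.056
```

View pics/c17.png

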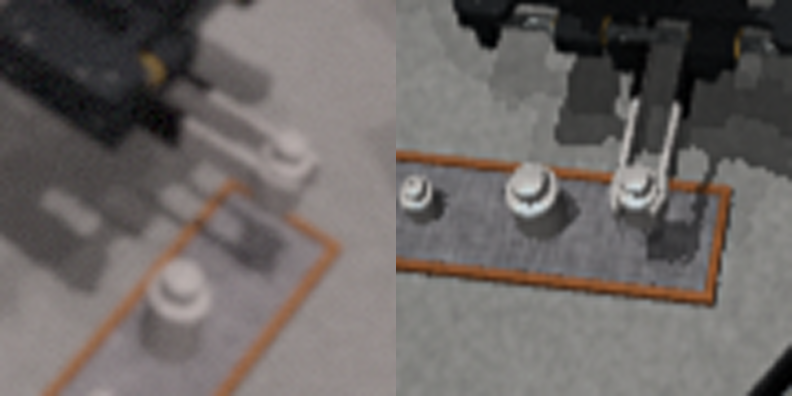

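```bash
python3 -c "
from h import *
m=load('scene0');print(pt(m,301,272),pt(m,340,242))
go([.4717,.0919,.16],38)"
```

```text
[ 0.73253783 -0.08727641  0.07545085] [0.74615428 0.06111933 0.06412932]
clock 21.35 pos [ 0.6158 -0.2802  0.0969] yaw 38.00 F [ 0.7 -0.5 -1.4] open 29.5
d [ 6.364  1.925 -1.056] a [ 0.007  0.009 -0.001] dist 0.404
```

>>> {"fn": "servo_tool", "kwargs": {
  "deltas": [
    {"dx":0.05,"dy":0.02,"dz":-0.2,"ax":0,"ay":0,"az":0,"hand":18},
    {"dx":0.2,"dy":0.06,"dz":-0.5,"ax":0,"ay":0,"az":0,"hand":18},
    {"dx":0.5,"dy":0.15,"dz":-0.8,"ax":0,"ay":0,"az":0,"hand":18},
    {"dx":0.95,"dy":0.29,"dz":-1.0,"ax":0,"ay":0,"az":0,"hand":18},
    {"dx":1.5,"dy":0.45,"dz":-1.05,"ax":0,"ay":0,"az":0,"hand":18},
    {"dx":2.05,"dy":0.62,"dz":-1.05,"ax":0,"ay":0,"az":0,"hand":18},
    {"dx":2.6,"dy":0.79,"dz":-1.05,"ax":0,"ay":0,"az":0,"hand":18},
    {"dx":3.15,"dy":0.95,"dz":-1.05,"ax":0,"ay":0,"az":0,"hand":18},
    {"dx":3.7,"dy":1.12,"dz":-1.05,"ax":0,"ay":0,"az":0,"hand":18},
    {"dx":4.2,"dy":1.27,"dz":-1.05,"ax":0,"ay":0,"az":0,"hand":18}
  ]
}}

```text
clock: 22.6
tool_pos: [0.5199, -0.0325, 0.1604]
eef_rot: [0.438, 0.899, 0.001, 0.0]
contact_force: [0.3, 0.8, -2.8]
opening: 0.336
```

```bash
python3 -c "
from h import *
go([.4717,.0919,.135],38)"
```

```text
clock 22.60 pos [ 0.5199 -0.0325  0.1604] yaw 38.07 F [ 0.3  0.8 -2.8] open 29.6
d [2.128 0.646 0.424] a [0.015 0.003 0.011] dist 0.136
```

>>> {"fn": "servo_tool", "kwargs": {
  "deltas": [
    {"dx":0.4,"dy":0.12,"dz":0,"ax":0,"ay":0,"az":0,"hand":18},
    {"dx":0.8,"dy":0.24,"dz":0,"ax":0,"ay":0,"az":0,"hand":18},
    {"dx":1.2,"dy":0.36,"dz":0,"ax":0,"ay":0,"az":0,"hand":18},
    {"dx":1.55,"dy":0.47,"dz":0,"ax":0,"ay":0,"az":0,"hand":18},
    {"dx":1.85,"dy":0.56,"dz":0.1,"ax":0,"ay":0,"az":0,"hand":18},
    {"dx":2.05,"dy":0.62,"dz":0.25,"ax":0,"ay":0,"az":0,"hand":18},
    {"dx":2.14,"dy":0.65,"dz":0.36,"ax":0,"ay":0,"az":0,"hand":18},
    {"dx":2.14,"dy":0.65,"dz":0.42,"ax":0,"ay":0,"az":0,"hand":18},
    {"dx":2.14,"dy":0.65,"dz":0.42,"ax":0,"ay":0,"az":0,"hand":18},
    {"dx":2.14,"dy":0.65,"dz":0.42,"ax":0,"ay":0,"az":0,"hand":18}
  ]
}}

```text
clock: 23.85
tool_pos: [0.4722, 0.0901, 0.134]
eef_rot: [0.439, 0.899, -0.0, 0.0]
contact_force: [0.3, 0.3, -1.9]
opening: 0.335
```

```bash
python3 -c "
from h import *
snap('side','d18');snap('scene','s18')
m=load('d18');a=cv2.resize(m['p'][100:240,180:330],None,fx=2.6,fy=2.6,interpolation=cv2.INTER_CUBIC)
m=load('s18');b=cv2.resize(m['p'][110:250,200:350],None,fx=2.6,fy=2.6,interpolation=cv2.INTER_CUBIC)
cv2.imwrite('pics/c18.png',cv2.cvtColor(np.hstack([a,b]),cv2.COLOR_RGB2BGR))
cv2.imwrite('pics/s18f.png',cv2.cvtColor(load('s18')['p'],cv2.COLOR_RGB2BGR))
go([.4717,.0919,.135],38)"
```

```text
clock 23.95 pos [0.4722 0.0902 0.134 ] yaw 37.95 F [-0.1 -0.1 -3.4] open 29.5
d [ 0.027  0.011 -0.016] a [ 0.001  0.    -0.009] dist 0.002
```

View pics/c18.png

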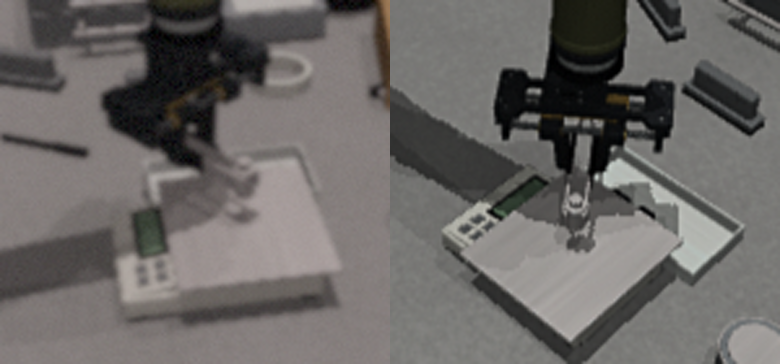

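View pics/s18f.png

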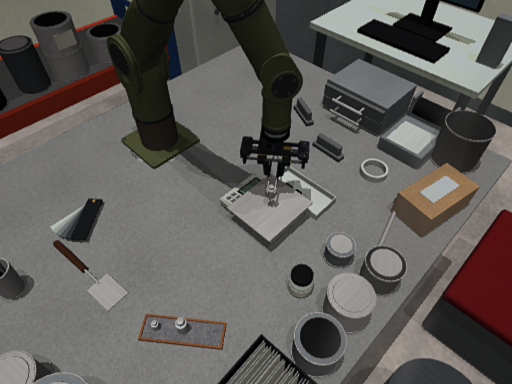

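```bash
python3 -c "
from h import *
m=load('s18');print(plane(m,271.6,186.5,.141))
p=m['p'][160:230,235:305];a=cv2.resize(p,None,fx=6,fy=6,interpolation=cv2.INTER_CUBIC)
n=load('d18')['p'][145:205,240:300];b=cv2.resize(n,(420,420),interpolation=cv2.INTER_CUBIC)
cv2.imwrite('pics/c19.png',cv2.cvtColor(np.hstack([a[:420],b]),cv2.COLOR_RGB2BGR))
s=r.get_state();print(s['tool_pos']+.0785*np.array([.6157,-.788,0]),abs(s['qd']).max())"
```

```text
[0.5228462  0.02672513 0.141     ]
[0.5204918  0.02834757 0.13401869] 0.0026594719622637175
```

View pics/c19.png

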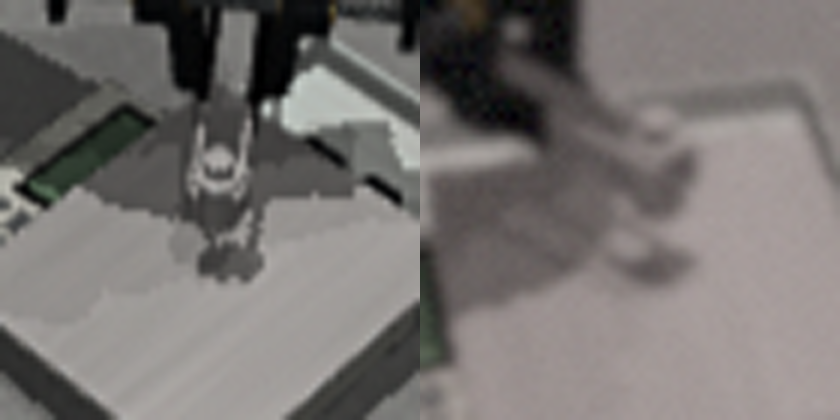

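```bash
python3 -c "
from h import *
print(r.get_state()['clock']);print(r.finish_job())"
```

```text
23.95
the job is handed in; nothing more can be done
None
```

I handed the job in at 23.95 s of the 64 s allowed.

**What I did:**
- I took the scraper-like block farthest to the robot's right, the one at y ≈ 0.387 m rather than the one at 0.46 m.
- I pushed all three lumps off the pan in one sweep and stood the scraper back where it had been.
- I then picked up the tongs by the sleeves, closed them on the middle weight with 32 N, lifted it and carried it over the pan.

**What the last checks showed:**
- **Lumps and scraper:** the wrist picture shows all three lumps inside the tray. The later pictures show the pan empty and the scraper standing upright.
- **Grip:** the opening was a steady 29.5 mm, against the 30 mm given for shut on the middle weight. The weight looks upright, and it hangs still and clear of everything else.
- **Other weights:** the small and large weights are still standing in the rack as before.
- **Position:** the weight's axis is at about (0.521, 0.028) m, with its underside about 37 mm above the pan (both from the arm's position).

**Disagreement:** the two cameras differ by about 7 mm on where the pan's centre lies in y (0.026 m and 0.033 m), so the centring there is good to only about 5 mm. No check failed.

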